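Stack and press-check riser plates on a sprung setting stand

TASK

Build the stepped riser for the microscope on the black sprung platen: the long plate between its two end posts, then the middle plate, then the short one, each lying flat, centred and square along the platen. Lay each plate down without dropping it, let go of it, then press its top with the fingers until the platen clearly gives by several millimetres but does not hit its stop, before you add the next plate. Leave everything else on the bench where it stands.

Things in the scene. Friction and masses are not known exactly. Their poses are not given: they have to be found in the camera images.
- long_plate: riser plate, plain aluminium bar 150 mm long (own y) x 56 mm wide (own x) x 12 mm thick, 270 g or so, the longest of the three; two dark screw holes near its ends are only marks. Starts flat on the table. Origin: centre of its underside
- middle_plate: riser plate, plain aluminium bar 120 mm long (own y) x 56 mm wide (own x) x 12 mm thick, 220 g or so, the middle one in length of the three; two dark screw holes near its ends are only marks. Starts flat on the table. Origin: centre of its underside
- short_plate: riser plate, plain aluminium bar 90 mm long (own y) x 56 mm wide (own x) x 12 mm thick, 160 g or so, the shortest of the three; two dark screw holes near its ends are only marks. Starts flat on the table. Origin: centre of its underside
- platen_top (a point): centre of the black platen's flat top, 60 mm above the table when at rest; y runs along the platen towards a post, z up. The platen is 192 mm long (y), 44 mm wide (x: narrower than the plates) and 12 mm thick, on a fixed sage-grey stand 200 x 100 mm (y, x) whose top lies 30 mm above the table. A round knurled steel post (14 mm head, 10 mm shank, 22 mm tall above the platen) stands at y = +87 and y = -87 mm: 160 mm free between the heads
- platen (a joint): how far the sprung platen has been pressed straight down, m: 0 at rest, 0.012 at its stop. It does not move under the plates' weight; it starts to give at about 10 N of total load (plates included) and then needs about 1 N more per mm
- objective: bystander: steel microscope objective standing upright, 35 mm diameter, 52 mm tall; origin at the centre of its underside. Starts close beside a long side of the long plate, in the way of some grasps
- eyepiece: bystander: black eyepiece standing upright, 38 mm diameter, 50 mm tall; origin at the centre of its underside. Starts close beside a long side of the middle plate, in the way of some grasps
- focus_knob: bystander: black round focusing knob lying flat, 54 mm diameter, 30 mm tall; origin at the centre of its underside. Starts near one end of the short plate
- bottle: bystander: brown bottle, 54 mm diameter, 140 mm tall; origin at the centre of its underside
- mirror: bystander: round tilted mirror in a fork on a steel foot of 52 mm diameter, 73 mm across the fork, about 90 mm tall; origin at the centre of its underside
- screwdriver: bystander: screwdriver lying on the table, 150 mm long along its own x, handle 26 mm thick towards -x; origin at its middle, on the table
- loupe: bystander: small black and steel loupe, 44 mm diameter, 40 mm tall; origin at the centre of its underside
Things that resemble listed ones, but are neither listed nor needed, are in the scene too. What is shaped like the long_plate but green is not meant.

How it is judged:
On the way, in this order (a step that is already met when the one before it is completed fails the run):
1. the long plate lies flat, centred and square in its place on the stack, let go (x of long_plate in the frame of platen_top between -0.008 and 0.008 m and y of long_plate in the frame of platen_top between -0.008 and 0.008 m and z of long_plate in the frame of platen_top between -0.003 and 0.003 m and angle between the y axis of long_plate and the y axis of platen_top, either way round below 0.09 rad and angle between long_plate's own z axis and vertical below 0.035 rad and contact force between the fingers and long_plate below 0.1 N and value of joint platen below 0.0015 m), for 0.2 s.
2. the long plate is pressed by the fingers so that the platen gives by more than 2.5 mm, and stays flat in its place (x of long_plate in the frame of platen_top between -0.008 and 0.008 m and y of long_plate in the frame of platen_top between -0.008 and 0.008 m and z of long_plate in the frame of platen_top between -0.003 and 0.003 m and angle between the y axis of long_plate and the y axis of platen_top, either way round below 0.09 rad and angle between long_plate's own z axis and vertical below 0.035 rad and contact force between the fingers and long_plate above 1.5 N and value of joint platen above 0.0025 m), for 0.15 s.
3. the middle plate lies flat, centred and square in its place on the stack, let go (x of middle_plate in the frame of platen_top between -0.008 and 0.008 m and y of middle_plate in the frame of platen_top between -0.008 and 0.008 m and z of middle_plate in the frame of platen_top between 0.009 and 0.015 m and angle between the y axis of middle_plate and the y axis of platen_top, either way round below 0.09 rad and angle between middle_plate's own z axis and vertical below 0.035 rad and contact force between the fingers and middle_plate below 0.1 N and value of joint platen below 0.0015 m), for 0.2 s.
4. the middle plate is pressed by the fingers so that the platen gives by more than 2.5 mm, and stays flat in its place (x of middle_plate in the frame of platen_top between -0.008 and 0.008 m and y of middle_plate in the frame of platen_top between -0.008 and 0.008 m and z of middle_plate in the frame of platen_top between 0.009 and 0.015 m and angle between the y axis of middle_plate and the y axis of platen_top, either way round below 0.09 rad and angle between middle_plate's own z axis and vertical below 0.035 rad and contact force between the fingers and middle_plate above 1.5 N and value of joint platen above 0.0025 m), for 0.15 s.
5. the short plate lies flat, centred and square in its place on the stack, let go (x of short_plate in the frame of platen_top between -0.008 and 0.008 m and y of short_plate in the frame of platen_top between -0.008 and 0.008 m and z of short_plate in the frame of platen_top between 0.021 and 0.027 m and angle between the y axis of short_plate and the y axis of platen_top, either way round below 0.09 rad and angle between short_plate's own z axis and vertical below 0.035 rad and contact force between the fingers and short_plate below 0.1 N and value of joint platen below 0.0015 m), for 0.2 s.
6. the short plate is pressed by the fingers so that the platen gives by more than 2.5 mm, and stays flat in its place (x of short_plate in the frame of platen_top between -0.008 and 0.008 m and y of short_plate in the frame of platen_top between -0.008 and 0.008 m and z of short_plate in the frame of platen_top between 0.021 and 0.027 m and angle between the y axis of short_plate and the y axis of platen_top, either way round below 0.09 rad and angle between short_plate's own z axis and vertical below 0.035 rad and contact force between the fingers and short_plate above 1.5 N and value of joint platen above 0.0025 m), for 0.15 s.
At the end, for the whole second after the job is handed in: All three plates lie at rest on the platen, long, middle, short from the bottom up, each centred within 8 mm along and across the platen, square to it within 5 degrees, flat within 2 degrees, the platen back at rest (x of long_plate in the frame of platen_top between -0.008 and 0.008 m and y of long_plate in the frame of platen_top between -0.008 and 0.008 m and z of long_plate in the frame of platen_top between -0.003 and 0.003 m and angle between the y axis of each of long_plate, middle_plate, short_plate and the y axis of platen_top, either way round below 0.09 rad and angle between each of long_plate, middle_plate, short_plate's own z axis and vertical below 0.035 rad and linear speed of each of long_plate, middle_plate, short_plate below 0.01 m/s and x of middle_plate in the frame of platen_top between -0.008 and 0.008 m and y of middle_plate in the frame of platen_top between -0.008 and 0.008 m and z of middle_plate in the frame of platen_top between 0.009 and 0.015 m and x of short_plate in the frame of platen_top between -0.008 and 0.008 m and y of short_plate in the frame of platen_top between -0.008 and 0.008 m and z of short_plate in the frame of platen_top between 0.021 and 0.027 m and value of joint platen below 0.0015 m); the robot touches nothing.
It fails at once if a bystander is moved by more than 25 mm or tipped over (distance of any of objective, eyepiece, focus_knob, bottle, mirror, screwdriver, loupe from where it was at the start of the episode above 0.025 m or angle between any of objective, eyepiece, focus_knob, bottle, mirror, loupe's own z axis and vertical above 0.4 rad).
It fails at once if the platen is driven onto its stop (pressed down more than 11.3 mm) (value of joint platen above 0.0113 m).
It fails at once if a plate is dropped (falls free, faster than 0.6 m/s) ((contact force between the fingers and long_plate below 0.05 N and linear speed of long_plate above 0.6 m/s) or (contact force between the fingers and middle_plate below 0.05 N and linear speed of middle_plate above 0.6 m/s) or (contact force between the fingers and short_plate below 0.05 N and linear speed of short_plate above 0.6 m/s)).
It also fails if it takes over 72 s, if anything falls off the work surface, if the arm or the gripper's body presses on something with over 40 N, if the wrist force passes 120 N, or if a joint passes its speed limit or range.

ROBOT

A 7-joint arm with a two-finger parallel gripper is mounted at the origin on the work surface. World frame = base frame: x ahead of the robot, y to its left, z up, the work surface at z = 0. Lengths are in m, angles in rad, forces in N, time in s.
With the tool pointing down it reaches from about 0.425 to 0.875 m from the base axis. Payload 4.7 kg.
Tool frame: the origin (TCP) lies at the very end of the fingers, on their centre line; the grasp point (between the pads) lies 19 mm behind it (ctrl.grip_depth is the distance from the TCP to the grasp point, in m); y points along the fingers, z is the direction in which the jaws open and shut, and the axes are right-handed (so a half turn about y gives the same grasp; the last joint's range is limited). The gripper opens to 87 mm and grips with 3 to 60 N. Pads are 19 mm wide; open, the fingers measure 117 mm over their backs; the gripper's body (75 mm by 190 mm) begins 51 mm behind the grasp point.
Start: joints at [1.116, 0.321, -0.07, 1.45, 0.023, 1.371, -0.057], TCP at [0.294, -0.58, 0.223] pointing down, gripper open.
Joint ranges: [-2.86, 2.86], [-0.3, 2.09], [-1.38, 1.24], [0.06, 2.45], [-1.56, 4.7], [0.09, 2.05], [-2.69, 2.69]. Speed limits (rad/s): [2.57, 2.57, 3.14, 3.14, 3.14, 3.14, 3.14].

INTERFACE

Orientations are given as a unit quaternion [x, y, z, w].
In Python, from plant import ctrl, imaging gives the robot as it stands.
- The arm moves only by the tool play_rows, never from a script. Its argument "moves" is a list of rows, each an object of numbers: "tx", "ty", "tz": the shift along the tool's x, y, z in cm; "yaw": the turn about the tool's y in rad; "claw": the finger opening in cm, from 0 to 8.7. In form: [{"tx": .., "ty": .., "tz": .., "yaw": .., "claw": ..}, ...]. A call has 1 to 12 rows; each row shifts and turns the commanded pose from where the row before left it, along the tool's axes as they then stand; what a row does not reach is not made up. A row lasts 1/8 s, in which the tool goes at most 62.5 mm and 10.7 degrees, less where a joint would pass 70% of its speed; a pose out of reach is approached as far as the arm can. A call is refused whole if a number of a shift passes 6.25 or a number of a turn 0.188, either way. A call with a gripper value outside its range is refused whole. The fingers move at their own pace and stop on an object; "newtons" is the grip in N (left out, the last holds). Time passes only in rows, so rows that do not move let the fingers close. It gives the time, the measured TCP pose, the force and the opening at its end, in the units of the state.
- ctrl.get_obs(): the state, without advancing time (a new reading comes with each control period).
- imaging.snapshot(name): name is "scene" or "top"; returns a dict with "img" (400x640x3 uint8, red, green, blue), "mtx" (3x3 intrinsics, pixels), "rvec" (rotation vector, rad) and "tvec" (3), from world to camera coordinates, as OpenCV has them. Camera axes: x right, y down, z forward; pixel columns grow to the right and rows downward; lengths in m; the calibration is good to about 2 mm. A picture is of the moment at which its call begins. There is no depth.
- ctrl.hand_in(): hands the job in, once; it reports no verdict.
Trained networks look in a picture, given as the dict that the camera call returned (one of the last four; its "shot" number tells which), for a name from the list of things; names that differ only in an ending like _2 or _b are one class to them, and where a whole thing is asked for, a point or a joint stands for the part that bears it (a point fixed in the world has none). Each returns a list of dicts, best first, with "score" (0 to 1); they miss things now and then, are a little off and sometimes report something else, mostly with a low value. They report only what shows in the picture. A call takes as long as a camera call. They do not tell look-alikes from the thing itself.
- imaging.silhouettes(picture, target): "region" (400x640 bool, what is visible of it) and "rect" ([centre column, centre row, width, height] in pixels, round what is visible of it).
- imaging.mark_of(picture, target): "location" ([column, row] in pixels: a listed point, or the origin of a listed thing).
The state is a dict: "clock": time; "joints": joint angles; "dq": joint speeds; "joint_efforts": joint torques, N m; "tcp_pos": TCP position; "eef_rot": TCP orientation; "contact_force": force on the tool from outside, world axes, zero at the start; "torque": the same for the moment, N m; "opening": finger opening in m.
Only numpy, scipy, OpenCV 4.12 (cv2) and the standard library are available. Lean on these libraries where they do the work, as an engineer would, in place of code of your own. Each camera call takes 0.05 s, during which the arm holds its last target.

## Working session

There is one attempt and no reset: what is moved stays moved. The work goes in short steps, Python scripts to look and compute and a tool call to move; the robot and the scene stay as the last step left them, time stands still between calls to the robot, and variables do not carry over. Pictures are saved under pics/ and viewed, and the job is handed in when it is done.

Besides the shell and the picture viewer there is one more tool, called after "Emit:" in YAML: its name, and indented under it one key for each argument. play_rows: Moves the arm, as the interface text tells. Its arguments: {"type":"object","properties":{"moves":{"type":"array"},"newtons":{"type":"number"}},"required":["moves"]}

```bash
mkdir -p pics; ls
python3 - <<'E'
from plant import ctrl, imaging
import cv2
print(ctrl.get_obs(), ctrl.grip_depth)
for n in ("scene","top"):
    s=imaging.snapshot(n); cv2.imwrite(f"pics/{n}0.png",s["img"][:,:,::-1]); print(n,s["mtx"],s["rvec"],s["tvec"])
E
```

```text
pics
{'clock': 0.0, 'joints': array([ 1.11608744,  0.32184294, -0.07009644,  1.45165754,  0.02257428,
        1.37081545, -0.05690515]), 'dq': array([-0.00070045,  0.00018819,  0.00097323,  0.00151736, -0.00039731,
        0.00097395, -0.00061702]), 'joint_efforts': array([-7.04417325e-04, -4.91290069e+01, -4.05025743e-01, -3.12526560e+01,
       -6.42490690e-02,  4.38588217e-02,  2.11541856e-04]), 'tcp_pos': array([ 0.29340493, -0.57939   ,  0.22145742]), 'eef_rot': array([-0.16442868,  0.6884263 , -0.6871068 ,  0.16406304]), 'contact_force': array([-0.32510016, -0.72340529,  0.00534129]), 'torque': array([0.00911915, 0.02563803, 0.04497509]), 'opening': 0.0871490507984392} 0.0187
scene [[421.17882648   0.         323.24013324]
 [  0.         421.17882648 200.90960463]
 [  0.           0.           1.        ]] [ 2.19159196  0.63869814 -0.27511122] [-0.46506399 -0.1400674   1.38779663]
top [[512.19177562   0.         317.54209688]
 [  0.         512.19177562 202.695885  ]
 [  0.           0.           1.        ]] [ 2.17105638 -2.14790925  0.15571162] [0.00860217 0.57208139 1.59018935]
```

View pics/scene0.png

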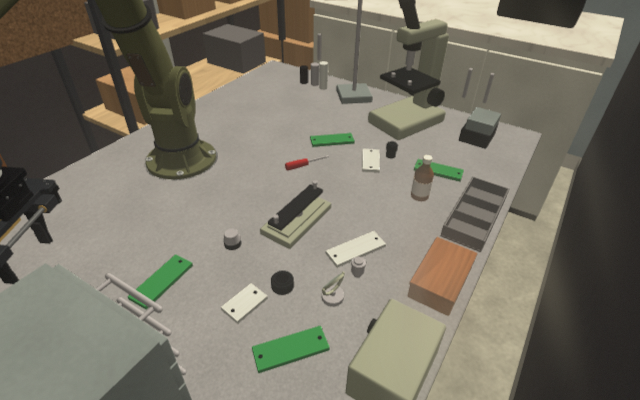

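View pics/top0.png

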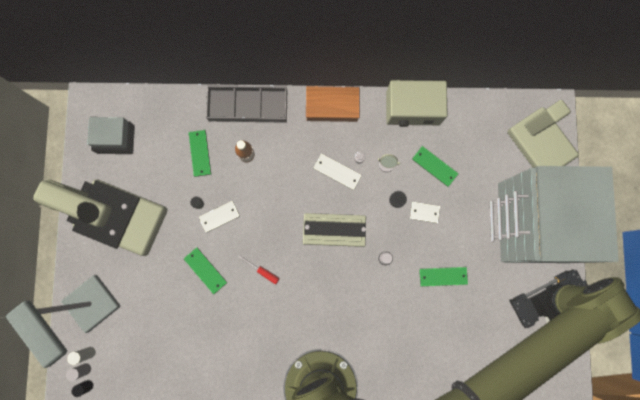

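The top view shows white plates at (338,171) long, (219,216) middle and (425,212) short, with the platen at (334,230). Next to them are the objective (360,157), the eyepiece (197,202) and the knob (398,199). Now I'll measure.

```bash
cat > h.py <<'E'
from plant import ctrl, imaging
import cv2, numpy as np
from scipy.spatial.transform import Rotation as R
def back(s,uv,z):
    Rm=cv2.Rodrigues(np.array(s["rvec"]))[0]; t=np.array(s["tvec"]).ravel()
    p=cv2.undistortPoints(np.array(uv,float).reshape(-1,1,2),s["mtx"],None).reshape(-1,2)
    d=np.c_[p,np.ones(len(p))]@Rm; c=-Rm.T@t
    k=(z-c[2])/d[:,2]
    return (c+d*k[:,None])[:,:2]
def proj(s,P):
    return cv2.projectPoints(np.array(P,float).reshape(-1,3),np.array(s["rvec"]),np.array(s["tvec"]),s["mtx"],None)[0].reshape(-1,2)
def rect(s,reg,z):
    v,u=np.nonzero(reg)
    w=back(s,np.c_[u,v],z)
    (c,sz,a)=cv2.minAreaRect((w*1000).astype(np.float32))
    if sz[0]<sz[1]: ang=a+90
    else: ang=a; 
    return np.array(c)/1000,sorted(sz),(ang+90)%180-90, w.mean(0)
E
python3 - <<'E'
from h import *
for n in("top","scene"):
  s=imaging.snapshot(n)
  c=-cv2.Rodrigues(np.array(s["rvec"]))[0].T@np.array(s["tvec"]).ravel(); print(n,c)
  for t,z in [("long_plate",.012),("middle_plate",.012),("short_plate",.012),("platen",.06)]:
    for d in imaging.silhouettes(s,t)[:4]:
        r=rect(s,d["region"],z); print(t,round(d["score"],2),np.round(d["rect"]),r[0].round(4),np.round(r[1],0),round(r[2],1),r[3].round(4))
  for t,z in [("long_plate",0),("middle_plate",0),("short_plate",0),("platen_top",.06),("objective",0),("eyepiece",0),("focus_knob",0),("bottle",0),("mirror",0),("loupe",0),("screwdriver",0)]:
    for d in imaging.mark_of(s,t)[:2]:
        print(t,round(d["score"],2),np.round(d["location"],1),back(s,d["location"],z).round(4))
E
```

```text
top [0.35899688 0.03445165 1.65105652]
long_plate 0.84 [208. 270.  48.  48.] [0.357  0.3691] [ 56. 149.] 42.5 [0.357 0.369]
long_plate 0.73 [200. 154.  20.  47.] [0.7354 0.4021] [ 59. 151.] 9.1 [0.7348 0.4014]
long_plate 0.71 [337. 172.  50.  35.] [ 0.6785 -0.0464] [ 55. 147.] 59.9 [ 0.6783 -0.047 ]
long_plate 0.68 [435. 165.  49.  37.] [ 0.7012 -0.3668] [ 59. 149.] 52.7 [ 0.7018 -0.367 ]
middle_plate 0.79 [219. 217.  37.  29.] [0.529  0.3328] [ 66. 125.] -59.9 [0.5263 0.333 ]
short_plate 0.82 [425. 212.  35.  19.] [ 0.5483 -0.33  ] [60. 94.] 81.8 [ 0.5489 -0.3303]
short_plate 0.18 [245. 151.  17.  22.] [0.7432 0.2556] [51. 72.] 27.4 [0.7426 0.255 ]
platen 0.57 [337. 228.  59.  18.] [ 0.4899 -0.0401] [ 47. 194.] 89.4 [ 0.4892 -0.0408]
long_plate 0.96 [337.3 173.4] [[ 0.6745 -0.0495]]
long_plate 0.95 [199.7 153.7] [[0.7346 0.4027]]
middle_plate 0.91 [220.9 215.8] [[0.5306 0.3263]]
middle_plate 0.71 [424.7 212.9] [[ 0.5475 -0.3346]]
short_plate 0.58 [425.  211.4] [[ 0.5524 -0.3357]]
platen_top 0.91 [336.1 227.9] [[ 0.4905 -0.0436]]
objective 0.53 [357.3 162.3] [[ 0.7124 -0.1152]]
eyepi
[... 1229 characters left out ...]
003] [ 49. 149.] 59.9 [0.3451 0.1791]
platen 0.78 [296. 206.  56.  47.] [ 0.4926 -0.0366] [ 54. 221.] 87.6 [ 0.4909 -0.0497]
long_plate 0.95 [164. 281.] [[ 0.3462 -0.3868]]
long_plate 0.95 [437.4 171.8] [[0.7349 0.3948]]
middle_plate 0.58 [372.1 159.9] [[0.5282 0.339 ]]
short_plate 0.67 [247.8 302.2] [[ 0.5515 -0.3268]]
platen_top 0.73 [295.6 206.1] [[ 0.4919 -0.05  ]]
objective 0.58 [359.2 272.5] [[ 0.7225 -0.1126]]
eyepiece 0.74 [388.1 152.2] [[0.5529 0.4108]]
focus_knob 0.58 [281.  282.1] [[ 0.5803 -0.2396]]
bottle 0.56 [418.4 193.6] [[0.7264 0.2558]]
mirror 0.78 [332.8 295.4] [[ 0.7038 -0.2062]]
loupe 0.78 [231.9 245.2] [[ 0.4018 -0.211 ]]
screwdriver 0.54 [309.  169.7] [[0.384  0.1771]]
```

```bash
cat >> h.py <<'E'
def crop(s,x0,x1,y0,y1,k,fn):
    im=cv2.resize(s["img"][y0:y1,x0:x1],None,fx=k,fy=k,interpolation=cv2.INTER_CUBIC); cv2.imwrite(fn,im[:,:,::-1])
def white(s,uv,z,r=32,k=6,thr=None,show=None):
    """plate rect from bright soft mask around pixel uv"""
    u0,v0=int(uv[0])-r,int(uv[1])-r
    im=s["img"][v0:v0+2*r,u0:u0+2*r].min(2)
    im=cv2.resize(im,None,fx=k,fy=k,interpolation=cv2.INTER_CUBIC)
    if thr is None: thr,_=cv2.threshold(im,0,255,cv2.THRESH_OTSU)
    m=(im>thr).astype(np.uint8)
    cs,_=cv2.findContours(m,cv2.RETR_EXTERNAL,cv2.CHAIN_APPROX_NONE)
    c0=(r*k,r*k)
    cs=max(cs,key=lambda c:cv2.contourArea(c) if cv2.pointPolygonTest(c,c0,True)>-20 else 0)
    p=(cs.reshape(-1,2)+.5)/k-.5+[u0,v0]
    w=back(s,p,z)
    c,sz,a=cv2.minAreaRect((w*1000).astype(np.float32))
    M=cv2.moments((w*1e5).astype(np.int32).reshape(-1,1,2)) ; mc=np.array([M['m10'],M['m01']])/M['m00']/1e5
    # direction of long axis
    ma=.5*np.degrees(np.arctan2(2*M['mu11'],M['mu20']-M['mu02']))
    ang=a if sz[0]>sz[1] else a+90
    return np.array(c)/1000,np.sort(sz).round(1),(ang+90)%180-90,mc,ma,thr
E
python3 - <<'E'
from h import *
s=imaging.snapshot("top")
for n,uv in [("long",(338,171)),("mid",(219,216)),("short",(425,212))]:
    r=white(s,uv,.012); print(n,r[0].round(4),r[1],round(r[2],1),r[3].round(4),round(r[4],1),r[5])
crop(s,290,380,205,255,8,"pics/platen.png")
crop(s,310,410,140,200,8,"pics/long.png")
crop(s,180,260,185,235,8,"pics/mid.png")
crop(s,380,450,185,235,8,"pics/short.png")
E
```

```text
long [ 0.6802 -0.0474] [ 56.7 150.6] 61.9 [ 0.68   -0.0476] 62.1 190.0
mid [0.5289 0.3329] [ 57.4 122. ] -62.4 [0.5283 0.3325] -63.1 190.0
short [ 0.5516 -0.3323] [207.7 212.6] -89.4 [ 0.5482 -0.3348] -28.3 123.0
```

View pics/platen.png

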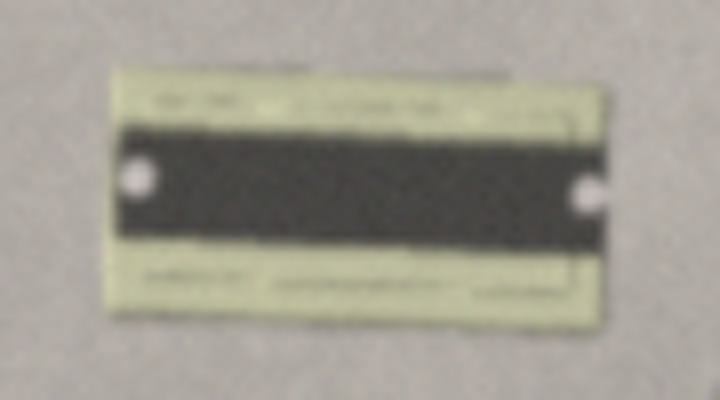

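View pics/long.png

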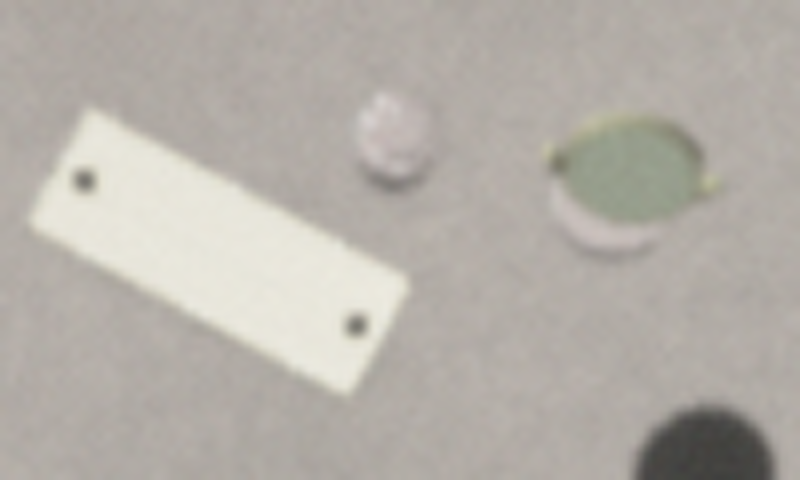

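View pics/mid.png

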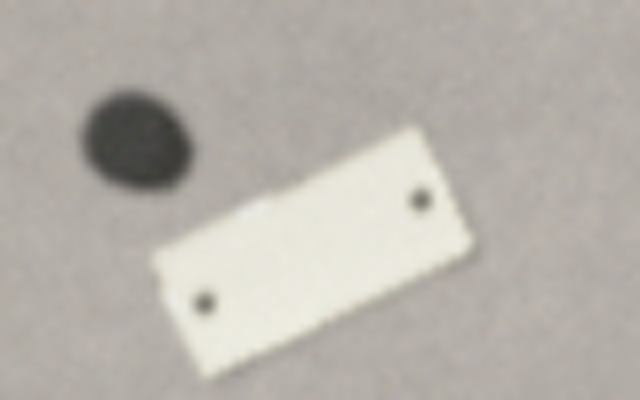

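View pics/short.png

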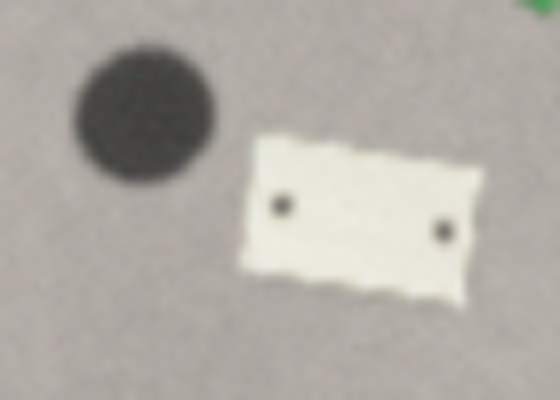

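```bash
cat >> h.py <<'E'
def jaw(rot=None):
    o=ctrl.get_obs(); r=R.from_quat(o["eef_rot"]); return r.as_matrix()
def plan(target,jawdir,n=None,maxs=4.0,maxy=.15,start=None):
    """rows from the current measured pose to TCP target [m], jaw dir angle (deg, mod 180)"""
    o=ctrl.get_obs(); M=R.from_quat(o["eef_rot"]).as_matrix() if start is None else start[1]
    p=o["tcp_pos"] if start is None else start[0]
    a=np.degrees(np.arctan2(M[1,2],M[0,2])); d=(jawdir-a+90)%180-90
    # yaw about tool y (pointing down): world turn = -yaw
    yaw=-np.radians(d); dp=(np.array(target)-p)
    n=n or int(max(np.ceil(np.linalg.norm(dp)*100/maxs),np.ceil(abs(yaw)/maxy),1))
    rows=[]
    for i in range(n):
        t=M.T@dp*100/n
        rows.append(dict(tx=round(t[0],2),ty=round(t[1],2),tz=round(t[2],2),yaw=round(yaw/n,3)))
        M=M@R.from_rotvec([0,yaw/n,0]).as_matrix()
    print("jaw now",a.round(1),"turn",round(d,1),"dp cm",(dp*100).round(2),"n",n)
    for r in rows: print(r)
E
python3 - <<'E'
from h import *
s=imaging.snapshot("top")
o=ctrl.get_obs(); print(R.from_quat(o["eef_rot"]).as_matrix().round(3))
r=white(s,(425,212),.012,r=22,thr=190); print(r[0].round(4),r[1],round(r[2],1),r[3].round(4),round(r[4],1))
P=(np.array([[138,178],[588,195]])+.5)/8-.5+[290,205]
w=back(s,P,.082); d=w[0]-w[1]; print(w.round(4),np.linalg.norm(d),"c",w.mean(0).round(4),"ang",np.degrees(np.arctan2(d[1],d[0])))
# platen black corners
C=(np.array([[120,128],[603,147],[603,252],[116,236]])+.5)/8-.5+[290,205]
print("platen",back(s,C,.06).mean(0)); 
C=(np.array([[112,66],[608,90],[602,330],[106,315]])+.5)/8-.5+[290,205]
print("stand",back(s,C,.03).mean(0), back(s,C,.03).round(3))
sc=imaging.snapshot("scene")
crop(sc,250,345,170,250,8,"pics/platen_sc.png")
E
```

```text
[[-0.892  0.     0.452]
 [-0.452 -0.    -0.892]
 [ 0.    -1.     0.   ]]
[ 0.5496 -0.3315] [58.1 93.3] 81.1 [ 0.5497 -0.3312] 81.2
[[ 0.491   0.0475]
 [ 0.4864 -0.1254]] 0.1729672455964084 c [ 0.4887 -0.039 ] ang 88.45952171612944
platen [ 0.48887763 -0.03903855]
stand [ 0.48769105 -0.03905925] [[ 0.54   0.059]
 [ 0.533 -0.139]
 [ 0.437 -0.136]
 [ 0.441  0.06 ]]
```

View pics/platen_sc.png

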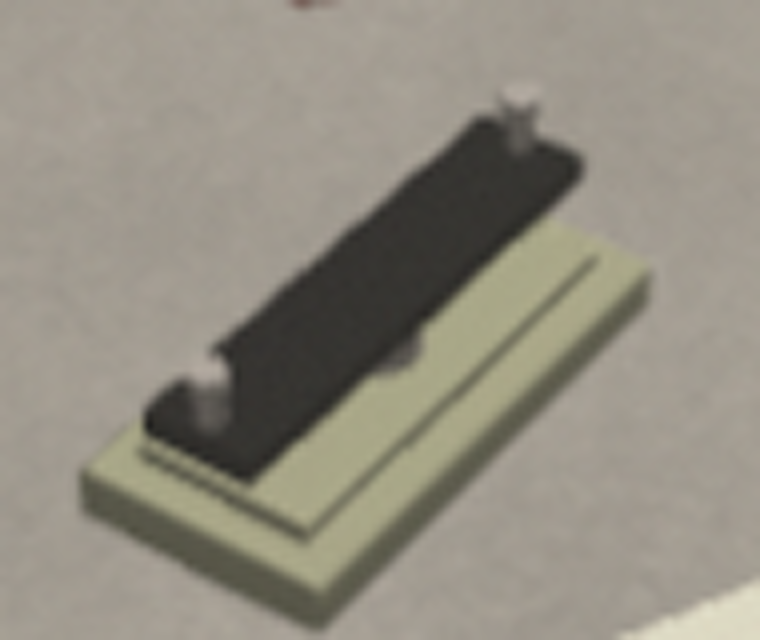

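The platen centre comes out near (0.4888, -0.039) at 88.4° from the posts, the black top and the stand alike. I'll cross-check it in the scene camera, then plan the approach to the long plate.

Run:
```python
from h import *
sc=imaging.snapshot("scene")
P=(np.array([[519,93],[211,365]])+.5)/8-.5+[250,170]
w=back(sc,P,.082); d=w[0]-w[1]; print(w.round(4),np.linalg.norm(d),"c",w.mean(0).round(4),"ang",np.degrees(np.arctan2(d[1],d[0])))
P=proj(sc,[[.68,-.0475,.012],[.5497,-.3313,.012],[.5285,.3327,.012]]);print(P)
for uv in P:
    r=white(sc,uv,.012,r=36,thr=185); print(r[0].round(4),r[1],round(r[2],1),r[3].round(4),round(r[4],1))
print(ctrl.get_obs()["clock"])
plan([.68,-.0475,.14],62-90)
```

```text
[[ 0.49    0.0451]
 [ 0.4858 -0.1265]] 0.1716060057262053 c [ 0.4879 -0.0407] ang 88.61082646988561
[[356.9461357  245.9811694 ]
 [245.3690314  299.94436831]
 [371.64166367 157.80415222]]
[ 0.6784 -0.0509] [ 53.3 146.5] 62.3 [ 0.6784 -0.0511] 62.1
[ 0.5484 -0.3346] [53.6 87.4] 81.6 [ 0.5484 -0.3346] 82.1
[0.5284 0.3278] [ 54.8 113.8] -62.1 [0.5271 0.3282] -61.4
1.9
jaw now -63.1 turn 35.1 dp cm [38.63 53.24 -8.26] n 17
{'tx': np.float64(-3.44), 'ty': np.float64(0.49), 'tz': np.float64(-1.77), 'yaw': np.float64(-0.036)}
{'tx': np.float64(-3.5), 'ty': np.float64(0.49), 'tz': np.float64(-1.64), 'yaw': np.float64(-0.036)}
{'tx': np.float64(-3.56), 'ty': np.float64(0.49), 'tz': np.float64(-1.51), 'yaw': np.float64(-0.036)}
{'tx': np.float64(-3.61), 'ty': np.float64(0.49), 'tz': np.float64(-1.38), 'yaw': np.float64(-0.036)}
{'tx': np.float64(-3.66), 'ty': np.float64(0.49), 'tz': np.float64(-1.25), 'yaw': np.float64(-0.036)}
{'tx': np.float64(-3.7), 'ty': np.float64(0.49), 'tz': np.float64(-1.12), 'yaw': np.float64(-0.036)}
{'tx': np.float64(-3.74), 'ty': np.float64(0.49), 'tz': np.float64(
[... 348 characters left out ...]
p.float64(-3.84), 'ty': np.float64(0.49), 'tz': np.float64(-0.44), 'yaw': np.float64(-0.036)}
{'tx': np.float64(-3.86), 'ty': np.float64(0.49), 'tz': np.float64(-0.3), 'yaw': np.float64(-0.036)}
{'tx': np.float64(-3.87), 'ty': np.float64(0.49), 'tz': np.float64(-0.16), 'yaw': np.float64(-0.036)}
{'tx': np.float64(-3.87), 'ty': np.float64(0.49), 'tz': np.float64(-0.02), 'yaw': np.float64(-0.036)}
{'tx': np.float64(-3.87), 'ty': np.float64(0.49), 'tz': np.float64(0.12), 'yaw': np.float64(-0.036)}
{'tx': np.float64(-3.86), 'ty': np.float64(0.49), 'tz': np.float64(0.26), 'yaw': np.float64(-0.036)}
{'tx': np.float64(-3.85), 'ty': np.float64(0.49), 'tz': np.float64(0.4), 'yaw': np.float64(-0.036)}
```

The two cameras agree within 1–3 mm. I'll first clear the rack by moving left, then turn and approach.

Run:
```python
from h import *
M=jaw()
print("leg1 total cm", M.T@(np.array([.40,-.33,.20])-ctrl.get_obs()["tcp_pos"])*100)
plan([.68,-.0475,.14],62-90,start=(np.array([.40,-.33,.20]),M),n=10)
```

```text
leg1 total cm [-20.77622805   2.2564174  -17.4891159 ]
jaw now -63.1 turn 35.1 dp cm [28.   28.25 -6.  ] n 10
{'tx': np.float64(-3.77), 'ty': np.float64(0.6), 'tz': np.float64(-1.25), 'yaw': np.float64(-0.061)}
{'tx': np.float64(-3.84), 'ty': np.float64(0.6), 'tz': np.float64(-1.02), 'yaw': np.float64(-0.061)}
{'tx': np.float64(-3.9), 'ty': np.float64(0.6), 'tz': np.float64(-0.78), 'yaw': np.float64(-0.061)}
{'tx': np.float64(-3.94), 'ty': np.float64(0.6), 'tz': np.float64(-0.54), 'yaw': np.float64(-0.061)}
{'tx': np.float64(-3.97), 'ty': np.float64(0.6), 'tz': np.float64(-0.3), 'yaw': np.float64(-0.061)}
{'tx': np.float64(-3.98), 'ty': np.float64(0.6), 'tz': np.float64(-0.06), 'yaw': np.float64(-0.061)}
{'tx': np.float64(-3.97), 'ty': np.float64(0.6), 'tz': np.float64(0.19), 'yaw': np.float64(-0.061)}
{'tx': np.float64(-3.95), 'ty': np.float64(0.6), 'tz': np.float64(0.43), 'yaw': np.float64(-0.061)}
{'tx': np.float64(-3.92), 'ty': np.float64(0.6), 'tz': np.float64(0.67), 'yaw': np.float64(-0.061)}
{'tx': np.float64(-3.87), 'ty': np.float64(0.6), 'tz': np.float64(0.91), 'yaw': np.float64(-0.061)}
```

Emit:
play_rows:
  moves:
    - {"tx": -3.46,"ty": 0.38,"tz": -2.91,"yaw": 0,"claw": 8.7}
    - {"tx": -3.46,"ty": 0.38,"tz": -2.91,"yaw": 0,"claw": 8.7}
    - {"tx": -3.46,"ty": 0.38,"tz": -2.91,"yaw": 0,"claw": 8.7}
    - {"tx": -3.46,"ty": 0.38,"tz": -2.91,"yaw": 0,"claw": 8.7}
    - {"tx": -3.46,"ty": 0.38,"tz": -2.91,"yaw": 0,"claw": 8.7}
    - {"tx": -3.46,"ty": 0.38,"tz": -2.91,"yaw": 0,"claw": 8.7}

```text
clock: 2.65
tcp_pos: [0.4005, -0.329, 0.1999]
eef_rot: [0.164, -0.688, 0.688, -0.164]
contact_force: [1.5, -1.2, 0.2]
opening: 0.0867
```

Emit:
play_rows:
  moves:
    - {"tx": -3.77,"ty": 0.6,"tz": -1.25,"yaw": -0.061,"claw": 8.7}
    - {"tx": -3.84,"ty": 0.6,"tz": -1.02,"yaw": -0.061,"claw": 8.7}
    - {"tx": -3.9,"ty": 0.6,"tz": -0.78,"yaw": -0.061,"claw": 8.7}
    - {"tx": -3.94,"ty": 0.6,"tz": -0.54,"yaw": -0.061,"claw": 8.7}
    - {"tx": -3.97,"ty": 0.6,"tz": -0.3,"yaw": -0.061,"claw": 8.7}
    - {"tx": -3.98,"ty": 0.6,"tz": -0.06,"yaw": -0.061,"claw": 8.7}
    - {"tx": -3.97,"ty": 0.6,"tz": 0.19,"yaw": -0.061,"claw": 8.7}
    - {"tx": -3.95,"ty": 0.6,"tz": 0.43,"yaw": -0.061,"claw": 8.7}
    - {"tx": -3.92,"ty": 0.6,"tz": 0.67,"yaw": -0.061,"claw": 8.7}
    - {"tx": -3.87,"ty": 0.6,"tz": 0.91,"yaw": -0.061,"claw": 8.7}
    - {"tx": 0,"ty": 0,"tz": 0,"yaw": 0,"claw": 8.7}

```text
clock: 4.03
tcp_pos: [0.6813, -0.0439, 0.1387]
eef_rot: [-0.364, 0.607, -0.605, 0.365]
contact_force: [-0.5, 0.9, 0.4]
opening: 0.0867
```

Run:
```python
from h import *
o=ctrl.get_obs(); print(o["tcp_pos"],o["clock"],o["contact_force"],R.from_quat(o["eef_rot"]).as_matrix().round(3))
plan([.679,-.0488,.06],62-90,n=3)
s=imaging.snapshot("scene"); crop(s,220,480,120,320,3,"pics/a1.png")
```

```text
[ 0.68125619 -0.0439261   0.13871798] 4.025 [-0.5419269   0.88548875  0.35141824] [[-0.468 -0.001  0.884]
 [-0.884  0.003 -0.468]
 [-0.002 -1.    -0.002]]
jaw now -27.9 turn -0.1 dp cm [-0.23 -0.49 -7.87] n 3
{'tx': np.float64(0.19), 'ty': np.float64(2.62), 'tz': np.float64(0.01), 'yaw': np.float64(0.001)}
{'tx': np.float64(0.19), 'ty': np.float64(2.62), 'tz': np.float64(0.01), 'yaw': np.float64(0.001)}
{'tx': np.float64(0.19), 'ty': np.float64(2.62), 'tz': np.float64(0.02), 'yaw': np.float64(0.001)}
```

View pics/a1.png

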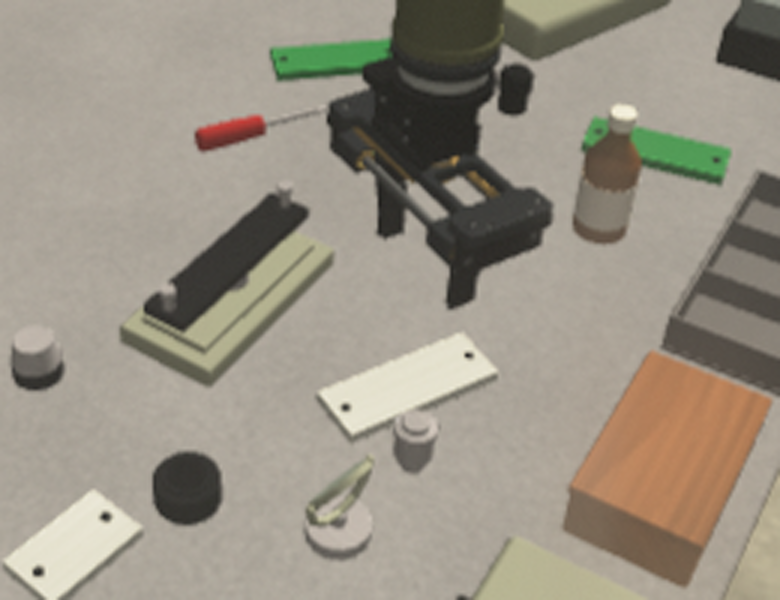

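The gripper is open above the long plate (its centre is near (407,385) in the crop), with the objective clear of the fingers' line. Now descend to 4 cm.

Emit:
play_rows:
  moves:
    - {"tx": 0,"ty": 3.3,"tz": 0,"yaw": 0,"claw": 8.7}
    - {"tx": 0,"ty": 3.3,"tz": 0,"yaw": 0,"claw": 8.7}
    - {"tx": 0,"ty": 3.3,"tz": 0,"yaw": 0,"claw": 8.7}
    - {"tx": 0,"ty": 0,"tz": 0,"yaw": 0,"claw": 8.7}
    - {"tx": 0,"ty": 0,"tz": 0,"yaw": 0,"claw": 8.7}

```text
clock: 4.7
tcp_pos: [0.6811, -0.0495, 0.0424]
eef_rot: [0.362, -0.606, 0.608, -0.363]
contact_force: [0.3, 0.0, 0.5]
opening: 0.0871
```

Run:
```python
from h import *
plan([.679,-.0488,.003],62-90,n=3)
s=imaging.snapshot("scene"); crop(s,290,430,190,310,5,"pics/a2.png")
s=imaging.snapshot("top"); crop(s,290,390,130,210,6,"pics/a2t.png")
```

```text
jaw now -28.3 turn 0.3 dp cm [-0.21  0.07 -3.94] n 3
{'tx': np.float64(0.01), 'ty': np.float64(1.31), 'tz': np.float64(-0.08), 'yaw': np.float64(-0.002)}
{'tx': np.float64(0.01), 'ty': np.float64(1.31), 'tz': np.float64(-0.08), 'yaw': np.float64(-0.002)}
{'tx': np.float64(0.01), 'ty': np.float64(1.31), 'tz': np.float64(-0.08), 'yaw': np.float64(-0.002)}
```

View pics/a2.png

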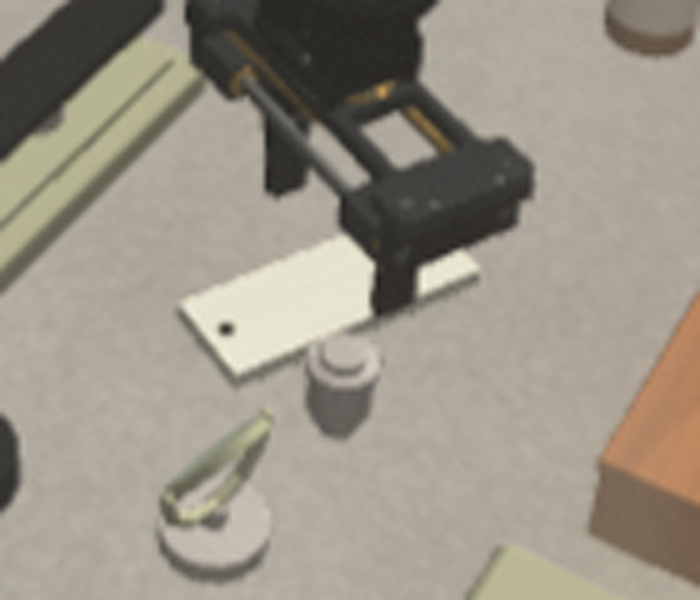

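View pics/a2t.png

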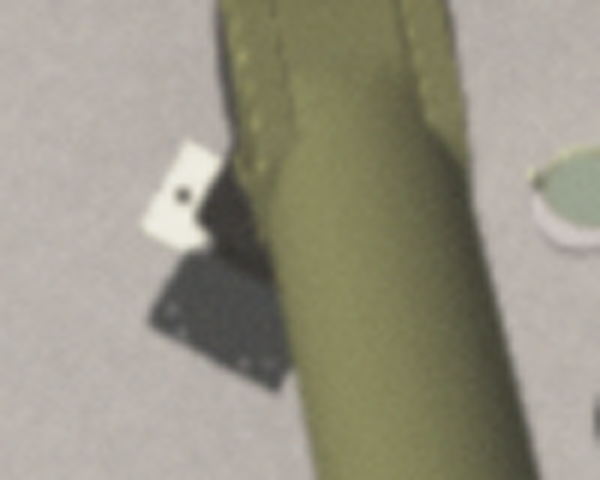

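The far finger at (395,285) in the crop clears the objective at (342,390). Continue down and grip.

Emit:
play_rows:
  moves:
    - {"tx": 0,"ty": 1.3,"tz": -0.1,"yaw": -0.002,"claw": 8.7}
    - {"tx": 0,"ty": 1.3,"tz": -0.1,"yaw": -0.002,"claw": 8.7}
    - {"tx": 0,"ty": 1.2,"tz": 0,"yaw": 0,"claw": 8.7}
    - {"tx": 0,"ty": 0,"tz": 0,"yaw": 0,"claw": 8.7}
    - {"tx": 0,"ty": 0,"tz": 0,"yaw": 0,"claw": 8.7}

```text
clock: 5.42
tcp_pos: [0.6783, -0.0474, 0.0022]
eef_rot: [-0.365, 0.606, -0.606, 0.364]
contact_force: [0.2, -0.1, -0.9]
opening: 0.087
```

Emit:
play_rows:
  moves:
    - {"tx": 0,"ty": 0,"tz": 0,"yaw": 0,"claw": 5}
    - {"tx": 0,"ty": 0,"tz": 0,"yaw": 0,"claw": 5}
    - {"tx": 0,"ty": 0,"tz": 0,"yaw": 0,"claw": 5}
    - {"tx": 0,"ty": 0,"tz": 0,"yaw": 0,"claw": 5}
    - {"tx": 0,"ty": 0,"tz": 0,"yaw": 0,"claw": 5}
  newtons: 25

```text
clock: 6.05
tcp_pos: [0.6788, -0.0476, 0.0028]
eef_rot: [0.364, -0.606, 0.606, -0.364]
contact_force: [0.1, -0.3, 0.1]
opening: 0.0557
```

Emit:
play_rows:
  moves:
    - {"tx": 0,"ty": -2,"tz": 0,"yaw": 0,"claw": 5}
    - {"tx": 0,"ty": -4,"tz": 0,"yaw": 0,"claw": 5}
    - {"tx": 0,"ty": -4,"tz": 0,"yaw": 0,"claw": 5}
    - {"tx": 0,"ty": -2,"tz": 0,"yaw": 0,"claw": 5}
    - {"tx": 0,"ty": 0,"tz": 0,"yaw": 0,"claw": 5}

```text
clock: 6.68
tcp_pos: [0.6796, -0.0474, 0.1247]
eef_rot: [0.364, -0.605, 0.607, -0.365]
contact_force: [0.3, -0.5, -2.6]
opening: 0.0557
```

Run:
```python
from h import *
s=imaging.snapshot("scene"); crop(s,270,450,150,300,4,"pics/a3.png")
plan([.4885,-.0395,.125],-1.5,n=8)
```

```text
jaw now -28.0 turn 26.5 dp cm [-18.99   0.81   0.24] n 8
{'tx': np.float64(1.02), 'ty': np.float64(-0.03), 'tz': np.float64(-2.14), 'yaw': np.float64(-0.058)}
{'tx': np.float64(0.9), 'ty': np.float64(-0.03), 'tz': np.float64(-2.2), 'yaw': np.float64(-0.058)}
{'tx': np.float64(0.77), 'ty': np.float64(-0.03), 'tz': np.float64(-2.25), 'yaw': np.float64(-0.058)}
{'tx': np.float64(0.64), 'ty': np.float64(-0.03), 'tz': np.float64(-2.29), 'yaw': np.float64(-0.058)}
{'tx': np.float64(0.51), 'ty': np.float64(-0.03), 'tz': np.float64(-2.32), 'yaw': np.float64(-0.058)}
{'tx': np.float64(0.37), 'ty': np.float64(-0.03), 'tz': np.float64(-2.35), 'yaw': np.float64(-0.058)}
{'tx': np.float64(0.24), 'ty': np.float64(-0.03), 'tz': np.float64(-2.36), 'yaw': np.float64(-0.058)}
{'tx': np.float64(0.1), 'ty': np.float64(-0.03), 'tz': np.float64(-2.37), 'yaw': np.float64(-0.058)}
```

View pics/a3.png

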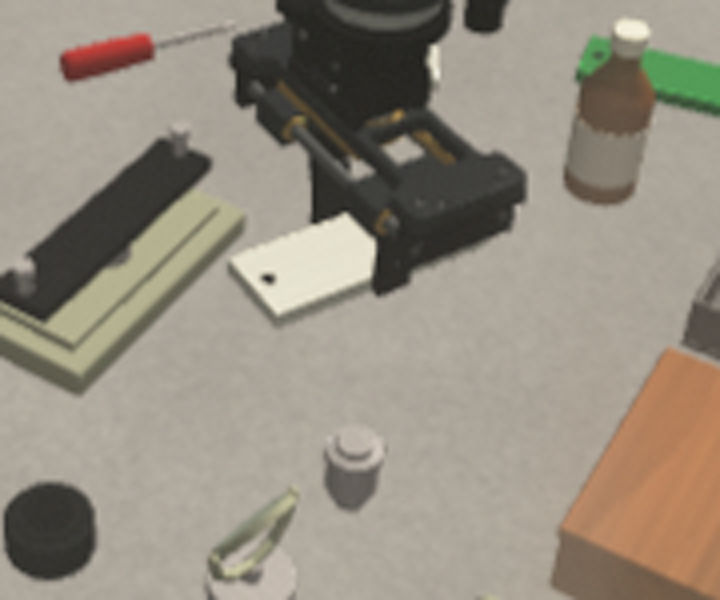

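The long plate is held level (near end at (310,270) in the crop) and the objective is undisturbed. Moving over the platen.

Emit:
play_rows:
  moves:
    - {"tx": 1.02,"ty": 0,"tz": -2.14,"yaw": -0.058,"claw": 5}
    - {"tx": 0.9,"ty": 0,"tz": -2.2,"yaw": -0.058,"claw": 5}
    - {"tx": 0.77,"ty": 0,"tz": -2.25,"yaw": -0.058,"claw": 5}
    - {"tx": 0.64,"ty": 0,"tz": -2.29,"yaw": -0.058,"claw": 5}
    - {"tx": 0.51,"ty": 0,"tz": -2.32,"yaw": -0.058,"claw": 5}
    - {"tx": 0.37,"ty": 0,"tz": -2.35,"yaw": -0.058,"claw": 5}
    - {"tx": 0.24,"ty": 0,"tz": -2.36,"yaw": -0.058,"claw": 5}
    - {"tx": 0.1,"ty": 0,"tz": -2.37,"yaw": -0.058,"claw": 5}
    - {"tx": 0,"ty": 1.0,"tz": 0,"yaw": 0,"claw": 5}
    - {"tx": 0,"ty": 1.0,"tz": 0,"yaw": 0,"claw": 5}
    - {"tx": 0,"ty": 0,"tz": 0,"yaw": 0,"claw": 5}
    - {"tx": 0,"ty": 0,"tz": 0,"yaw": 0,"claw": 5}

```text
clock: 8.22
tcp_pos: [0.4892, -0.0394, 0.1024]
eef_rot: [-0.494, 0.506, -0.506, 0.494]
contact_force: [0.4, 0.4, -2.0]
opening: 0.0556
```

Run:
```python
from h import *
plan([.4885,-.0395,.09],-1.5,n=2)
s=imaging.snapshot("scene"); crop(s,240,370,150,250,6,"pics/a4.png")
s=imaging.snapshot("top"); crop(s,280,390,190,270,7,"pics/a4t.png")
```

```text
jaw now -1.4 turn -0.1 dp cm [-0.07 -0.01 -1.24] n 2
{'tx': np.float64(0.0), 'ty': np.float64(0.62), 'tz': np.float64(-0.03), 'yaw': np.float64(0.001)}
{'tx': np.float64(0.0), 'ty': np.float64(0.62), 'tz': np.float64(-0.03), 'yaw': np.float64(0.001)}
```

View pics/a4.png

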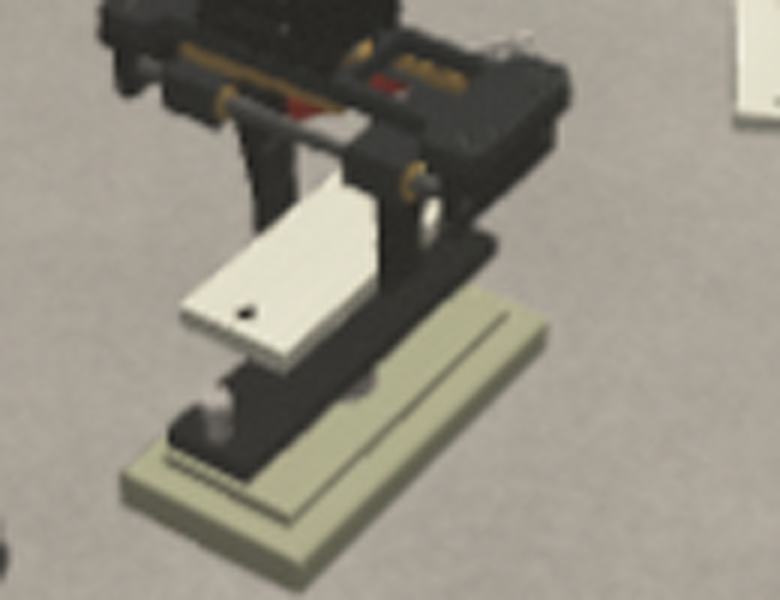

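View pics/a4t.png

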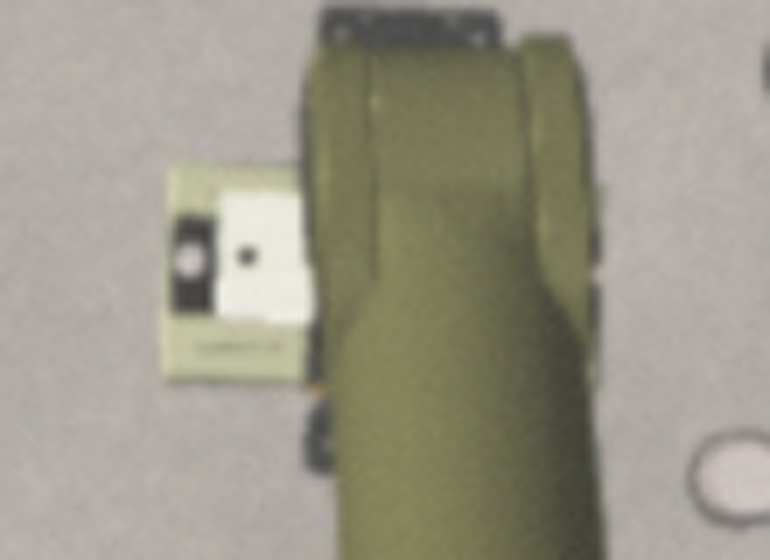

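Run:
```python
from h import *
s=imaging.snapshot("top"); sc=imaging.snapshot("scene")
f=lambda p,k,o:(np.array(p)+.5)/k-.5+o
zt=.1116
e=back(s,f([[219,190],[215,318]],7,[280,190]),zt); po=back(s,f([[189,260]],7,[280,190]),.082)
print("top end",e.round(4),e.mean(0),"post",po)
e=back(sc,f([[180,303],[287,357]],6,[240,150]),zt); po=back(sc,f([[217,390]],6,[240,150]),.082)
print("scene end",e.round(4),e.mean(0),"post",po)
```

```text
top end [[0.5192 0.0354]
 [0.464  0.0365]] [0.49160165 0.03595167] post [[0.49131163 0.04823061]]
scene end [[ 0.4595 -0.1153]
 [ 0.517  -0.1187]] [ 0.48826147 -0.11700189] post [[ 0.48402581 -0.12492798]]
```

Emit:
play_rows:
  moves:
    - {"tx": -0.07,"ty": 0.6,"tz": -0.05,"yaw": 0,"claw": 5}
    - {"tx": 0,"ty": 0.4,"tz": 0,"yaw": 0,"claw": 5}
    - {"tx": 0,"ty": 0,"tz": 0,"yaw": 0,"claw": 5}
    - {"tx": 0,"ty": 0,"tz": 0,"yaw": 0,"claw": 5}

```text
clock: 8.93
tcp_pos: [0.4883, -0.039, 0.0927]
eef_rot: [0.494, -0.506, 0.506, -0.494]
contact_force: [-0.1, -0.5, -2.6]
opening: 0.0556
```

Run:
```python
from h import *
s=imaging.snapshot("scene"); crop(s,255,315,185,245,12,"pics/a5.png")
P=lambda y,z,x=0:[.4885+x*np.cos(np.radians(-1.5))+y*np.cos(np.radians(88.5)),-.0395+x*np.sin(np.radians(-1.5))+y*np.sin(np.radians(88.5)),z]
uv=proj(s,[P(-.087,.082),P(-.087,.060),P(-.075,.1046,-.028),P(-.075,.1046,.028)])
print((uv-[255,185]+.5)*12)
print(ctrl.get_obs()["tcp_pos"])
```

```text
[[258.96926862 368.9334239 ]
 [264.62311714 446.09625529]
 [184.02378501 207.11336234]
 [396.40485027 306.79799747]]
[ 0.48841553 -0.0390044   0.0928411 ]
```

View pics/a5.png

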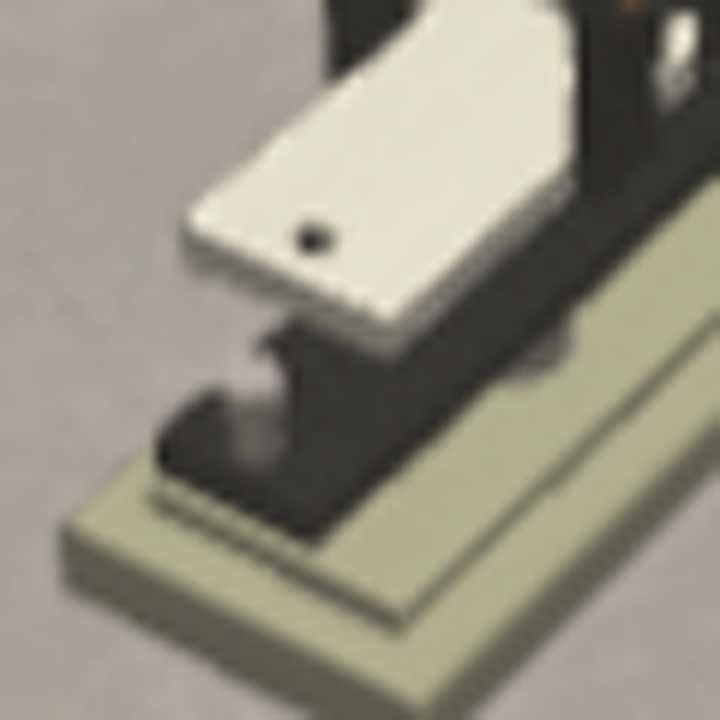

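The plate end is within about 1 mm of its predicted place relative to the post head at (256,372). Lowering.

Emit:
play_rows:
  moves:
    - {"tx": 0,"ty": 1.0,"tz": 0,"yaw": 0,"claw": 5}
    - {"tx": 0,"ty": 0.8,"tz": 0,"yaw": 0,"claw": 5}
    - {"tx": 0,"ty": 0.6,"tz": 0,"yaw": 0,"claw": 5}
    - {"tx": 0,"ty": 0.4,"tz": 0,"yaw": 0,"claw": 5}
    - {"tx": 0,"ty": 0,"tz": 0,"yaw": 0,"claw": 5}
    - {"tx": 0,"ty": 0,"tz": 0,"yaw": 0,"claw": 5}

```text
clock: 9.72
tcp_pos: [0.4885, -0.039, 0.0649]
eef_rot: [0.494, -0.506, 0.506, -0.494]
contact_force: [0.3, 0.7, -2.2]
opening: 0.0558
```

Emit:
play_rows:
  moves:
    - {"tx": 0,"ty": 0.15,"tz": 0,"yaw": 0,"claw": 5}
    - {"tx": 0,"ty": 0,"tz": 0,"yaw": 0,"claw": 5}
    - {"tx": 0,"ty": 0,"tz": 0,"yaw": 0,"claw": 5}

```text
clock: 10.1
tcp_pos: [0.4883, -0.039, 0.0633]
eef_rot: [0.494, -0.506, 0.506, -0.494]
contact_force: [-0.8, -0.2, -2.1]
opening: 0.0556
```

Run:
```python
from h import *
print(ctrl.get_obs()["tcp_pos"],ctrl.get_obs()["contact_force"])
s=imaging.snapshot("scene"); crop(s,255,315,185,245,12,"pics/a6.png")
```

```text
[ 0.48830407 -0.03901596  0.06330714] [-0.81865906 -0.16303101 -2.07193495]
```

View pics/a6.png

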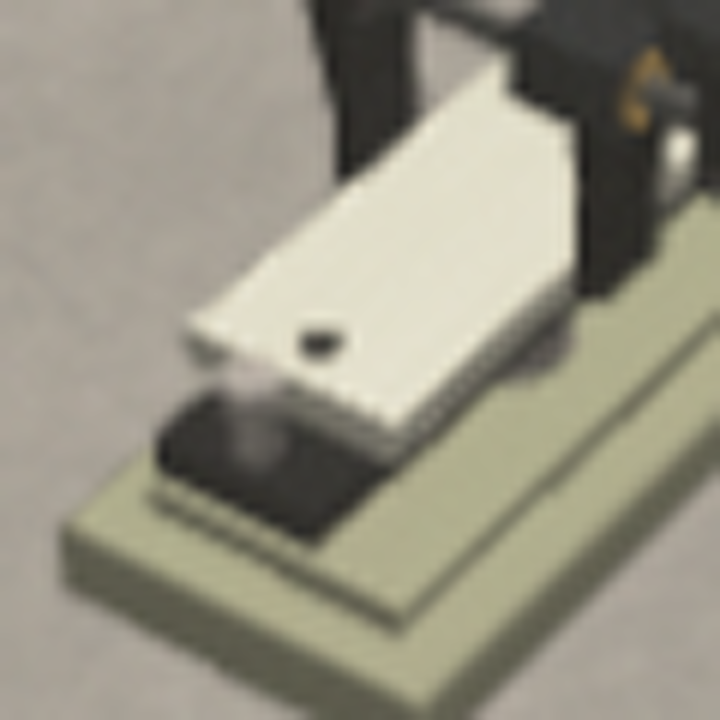

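The plate sits between the posts, nearly down, and its weight still hangs on the wrist. A little more.

Emit:
play_rows:
  moves:
    - {"tx": 0,"ty": 0.08,"tz": 0,"yaw": 0,"claw": 5}
    - {"tx": 0,"ty": 0,"tz": 0,"yaw": 0,"claw": 5}
    - {"tx": 0,"ty": 0,"tz": 0,"yaw": 0,"claw": 5}

```text
clock: 10.52
tcp_pos: [0.4884, -0.039, 0.0628]
eef_rot: [0.494, -0.506, 0.506, -0.494]
contact_force: [-0.9, 0.1, 1.9]
opening: 0.0558
```

Contact: the wrist force went from -2.4 to +1.9 N. Release.

Emit:
play_rows:
  moves:
    - {"tx": 0,"ty": 0,"tz": 0,"yaw": 0,"claw": 6.2}
    - {"tx": 0,"ty": 0,"tz": 0,"yaw": 0,"claw": 7}
    - {"tx": 0,"ty": 0,"tz": 0,"yaw": 0,"claw": 8.2}
    - {"tx": 0,"ty": 0,"tz": 0,"yaw": 0,"claw": 8.2}
    - {"tx": 0,"ty": -1.5,"tz": 0,"yaw": 0,"claw": 8.2}
    - {"tx": 0,"ty": -2.5,"tz": 0,"yaw": 0,"claw": 8.2}
    - {"tx": 0,"ty": -1.0,"tz": 0,"yaw": 0,"claw": 8.2}
    - {"tx": 0,"ty": 0,"tz": 0,"yaw": 0,"claw": 4}
    - {"tx": 0,"ty": 0,"tz": 0,"yaw": 0,"claw": 0}
    - {"tx": 0,"ty": 0,"tz": 0,"yaw": 0,"claw": 0}
    - {"tx": 0,"ty": 0,"tz": 0,"yaw": 0,"claw": 0}
    - {"tx": 0,"ty": 0,"tz": 0,"yaw": 0,"claw": 0}

```text
clock: 12.02
tcp_pos: [0.4882, -0.0389, 0.1122]
eef_rot: [-0.494, 0.506, -0.506, 0.494]
contact_force: [-0.4, 0.4, -0.0]
opening: 0.0398
```

Run:
```python
from h import *
print(ctrl.get_obs()["tcp_pos"],ctrl.get_obs()["contact_force"],ctrl.get_obs()["opening"])
s=imaging.snapshot("scene"); crop(s,240,370,150,250,6,"pics/a7.png")
```

```text
[ 0.488163   -0.03893135  0.11218702] [-0.35474065  0.44787912 -0.0484909 ] 0.039840211379836364
```

View pics/a7.png

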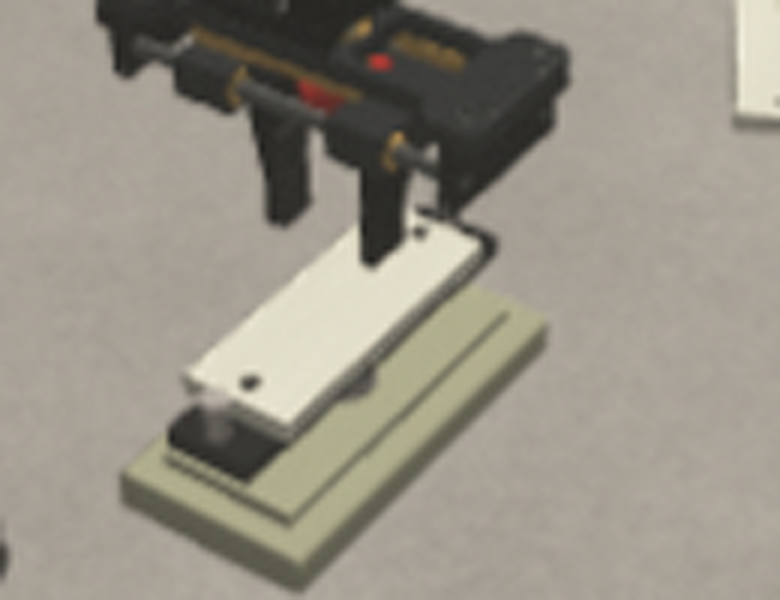

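The long plate lies flat between the posts, released. Fingers still closing; go down to press.

Emit:
play_rows:
  moves:
    - {"tx": 0,"ty": 1.2,"tz": 0,"yaw": 0,"claw": 0}
    - {"tx": 0,"ty": 1.2,"tz": 0,"yaw": 0,"claw": 0}
    - {"tx": 0,"ty": 1.0,"tz": 0,"yaw": 0,"claw": 0}
    - {"tx": 0,"ty": 0.3,"tz": 0,"yaw": 0,"claw": 0}
    - {"tx": 0,"ty": 0,"tz": 0,"yaw": 0,"claw": 0}
    - {"tx": 0,"ty": 0,"tz": 0,"yaw": 0,"claw": 0}

```text
clock: 12.82
tcp_pos: [0.4886, -0.039, 0.0758]
eef_rot: [0.494, -0.506, 0.506, -0.494]
contact_force: [-0.2, -0.4, -0.6]
opening: 0.0004
```

Emit:
play_rows:
  moves:
    - {"tx": 0,"ty": 0.25,"tz": 0,"yaw": 0,"claw": 0}
    - {"tx": 0,"ty": 0.2,"tz": 0,"yaw": 0,"claw": 0}
    - {"tx": 0,"ty": 0.2,"tz": 0,"yaw": 0,"claw": 0}
    - {"tx": 0,"ty": 0,"tz": 0,"yaw": 0,"claw": 0}

```text
clock: 13.32
tcp_pos: [0.4886, -0.0391, 0.0702]
eef_rot: [0.494, -0.506, 0.506, -0.494]
contact_force: [-3.2, -0.4, 10.4]
opening: 0.0005
```

Emit:
play_rows:
  moves:
    - {"tx": 0,"ty": 0.2,"tz": 0,"yaw": 0,"claw": 0}
    - {"tx": 0,"ty": 0.2,"tz": 0,"yaw": 0,"claw": 0}
    - {"tx": 0,"ty": 0,"tz": 0,"yaw": 0,"claw": 0}
    - {"tx": 0,"ty": 0,"tz": 0,"yaw": 0,"claw": 0}
    - {"tx": 0,"ty": 0,"tz": 0,"yaw": 0,"claw": 0}

```text
clock: 13.95
tcp_pos: [0.4886, -0.0391, 0.0667]
eef_rot: [0.494, -0.506, 0.506, -0.494]
contact_force: [-4.7, -0.1, 13.1]
opening: 0.0003
```

Run:
```python
from h import *
print(ctrl.get_obs()["tcp_pos"],ctrl.get_obs()["contact_force"])
s=imaging.snapshot("scene"); crop(s,240,370,150,250,6,"pics/a8.png")
```

```text
[ 0.48860235 -0.0390919   0.06667098] [-4.66677251 -0.06907858 13.11491479]
```

View pics/a8.png

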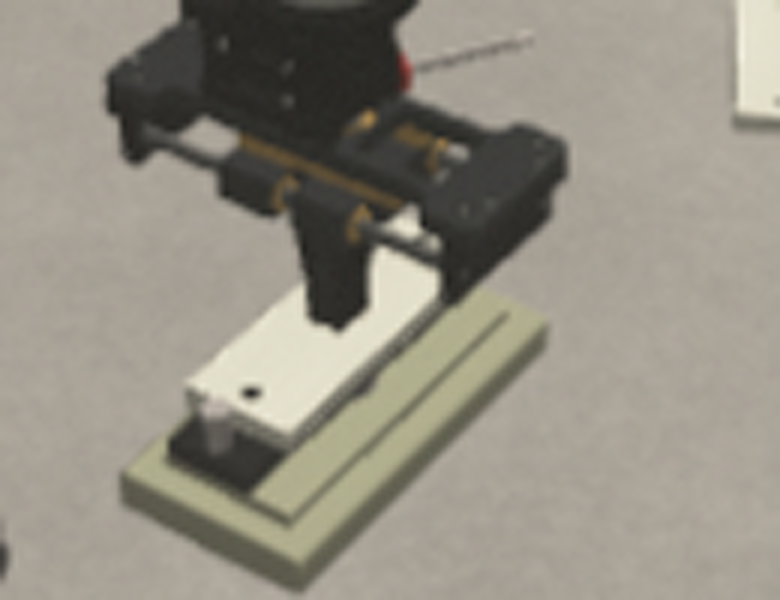

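The platen has visibly sunk about 5 mm (13 N on the fingers plus the plate's weight) and the plate is still in place. Retract and head for the middle plate.

Emit:
play_rows:
  moves:
    - {"tx": 0,"ty": -0.4,"tz": 0,"yaw": 0,"claw": 0}
    - {"tx": 0,"ty": -0.6,"tz": 0,"yaw": 0,"claw": 0}
    - {"tx": 0,"ty": -2,"tz": 0,"yaw": 0,"claw": 2}
    - {"tx": 0,"ty": -3,"tz": 0,"yaw": 0,"claw": 5}
    - {"tx": 0,"ty": -3,"tz": 0,"yaw": 0,"claw": 8.7}
    - {"tx": 0,"ty": 0,"tz": 0,"yaw": 0,"claw": 8.7}

```text
clock: 14.75
tcp_pos: [0.49, -0.0391, 0.1571]
eef_rot: [0.493, -0.505, 0.507, -0.495]
contact_force: [-1.0, -0.0, -1.3]
opening: 0.0327
```

Run:
```python
from h import *
s=imaging.snapshot("scene"); crop(s,240,370,150,250,6,"pics/a9.png")
plan([.5285,.331,.13],-62.5+90,n=12)
```

```text
jaw now -1.4 turn 28.9 dp cm [ 3.97 37.01 -2.55] n 12
{'tx': np.float64(-3.09), 'ty': np.float64(0.21), 'tz': np.float64(0.26), 'yaw': np.float64(-0.042)}
{'tx': np.float64(-3.08), 'ty': np.float64(0.21), 'tz': np.float64(0.39), 'yaw': np.float64(-0.042)}
{'tx': np.float64(-3.06), 'ty': np.float64(0.21), 'tz': np.float64(0.51), 'yaw': np.float64(-0.042)}
{'tx': np.float64(-3.03), 'ty': np.float64(0.21), 'tz': np.float64(0.64), 'yaw': np.float64(-0.042)}
{'tx': np.float64(-3.01), 'ty': np.float64(0.21), 'tz': np.float64(0.77), 'yaw': np.float64(-0.042)}
{'tx': np.float64(-2.97), 'ty': np.float64(0.21), 'tz': np.float64(0.89), 'yaw': np.float64(-0.042)}
{'tx': np.float64(-2.93), 'ty': np.float64(0.21), 'tz': np.float64(1.02), 'yaw': np.float64(-0.042)}
{'tx': np.float64(-2.88), 'ty': np.float64(0.21), 'tz': np.float64(1.14), 'yaw': np.float64(-0.042)}
{'tx': np.float64(-2.83), 'ty': np.float64(0.21), 'tz': np.float64(1.26), 'yaw': np.float64(-0.042)}
{'tx': np.float64(-2.78), 'ty': np.float64(0.21), 'tz': np.float64(1.38), 'yaw': np.float64(-0.042)}
{'tx': np.float64(-2.72), 'ty': np.float64(0.21), 'tz': np.float64(1.49), 'yaw': np.float64(-0.042)}
{'tx': np.float64(-2.65), 'ty': np.float64(0.21), 'tz': np.float64(1.61), 'yaw': np.float64(-0.042)}
```

View pics/a9.png

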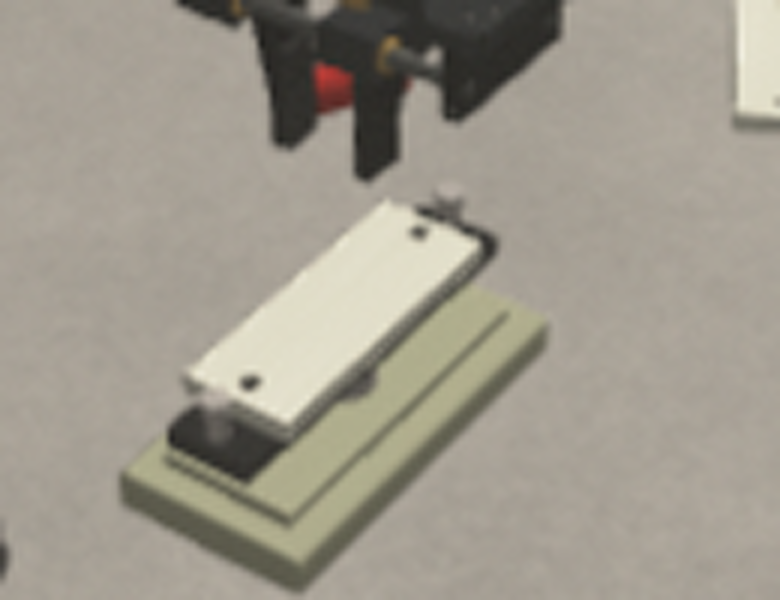

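The plate stayed in place and the platen has sprung back. Move over the middle plate.

Emit:
play_rows:
  moves:
    - {"tx": -3.09,"ty": 0.2,"tz": 0.26,"yaw": -0.042,"claw": 8.7}
    - {"tx": -3.08,"ty": 0.2,"tz": 0.39,"yaw": -0.042,"claw": 8.7}
    - {"tx": -3.06,"ty": 0.2,"tz": 0.51,"yaw": -0.042,"claw": 8.7}
    - {"tx": -3.03,"ty": 0.2,"tz": 0.64,"yaw": -0.042,"claw": 8.7}
    - {"tx": -3.01,"ty": 0.2,"tz": 0.77,"yaw": -0.042,"claw": 8.7}
    - {"tx": -2.97,"ty": 0.2,"tz": 0.89,"yaw": -0.042,"claw": 8.7}
    - {"tx": -2.93,"ty": 0.2,"tz": 1.02,"yaw": -0.042,"claw": 8.7}
    - {"tx": -2.88,"ty": 0.2,"tz": 1.14,"yaw": -0.042,"claw": 8.7}
    - {"tx": -2.83,"ty": 0.2,"tz": 1.26,"yaw": -0.042,"claw": 8.7}
    - {"tx": -2.78,"ty": 0.2,"tz": 1.38,"yaw": -0.042,"claw": 8.7}
    - {"tx": -2.72,"ty": 0.2,"tz": 1.49,"yaw": -0.042,"claw": 8.7}
    - {"tx": -2.65,"ty": 0.2,"tz": 1.61,"yaw": -0.042,"claw": 8.7}

```text
clock: 16.3
tcp_pos: [0.5261, 0.3344, 0.1299]
eef_rot: [0.606, -0.366, 0.365, -0.605]
contact_force: [0.7, -0.5, -1.2]
opening: 0.0872
```

Emit:
play_rows:
  moves:
    - {"tx": 0,"ty": 2,"tz": 0,"yaw": 0,"claw": 8.7}
    - {"tx": 0,"ty": 2.5,"tz": 0,"yaw": 0,"claw": 8.7}
    - {"tx": 0,"ty": 2.5,"tz": 0,"yaw": 0,"claw": 8.7}
    - {"tx": 0,"ty": 0,"tz": 0,"yaw": 0,"claw": 8.7}
    - {"tx": 0,"ty": 0,"tz": 0,"yaw": 0,"claw": 8.7}

```text
clock: 16.92
tcp_pos: [0.5276, 0.3315, 0.0612]
eef_rot: [-0.605, 0.367, -0.367, 0.605]
contact_force: [0.3, 0.1, 0.2]
opening: 0.0871
```

Run:
```python
from h import *
s=imaging.snapshot("scene"); crop(s,310,450,90,210,5,"pics/b1.png")
t=imaging.snapshot("top"); crop(t,290,380,205,255,8,"pics/b1t.png")
C=(np.array([[0,0]])); 
r=white(t,(334,230),.072,r=40,thr=175);print("long on platen",r[0].round(4),r[1],round(r[2],1),r[3].round(4),round(r[4],1))
print(ctrl.get_obs()["tcp_pos"])
plan([.5285,.331,.003],-62.5+90,n=3)
```

```text
long on platen [ 0.4891 -0.0374] [ 62.4 151.5] 88.6 [ 0.4888 -0.0383] 88.7
[0.528306   0.33166192 0.06200205]
jaw now 27.5 turn -0.0 dp cm [ 0.02 -0.07 -5.9 ] n 3
{'tx': np.float64(0.02), 'ty': np.float64(1.97), 'tz': np.float64(-0.01), 'yaw': np.float64(0.0)}
{'tx': np.float64(0.02), 'ty': np.float64(1.97), 'tz': np.float64(-0.01), 'yaw': np.float64(0.0)}
{'tx': np.float64(0.02), 'ty': np.float64(1.97), 'tz': np.float64(-0.01), 'yaw': np.float64(0.0)}
```

View pics/b1.png

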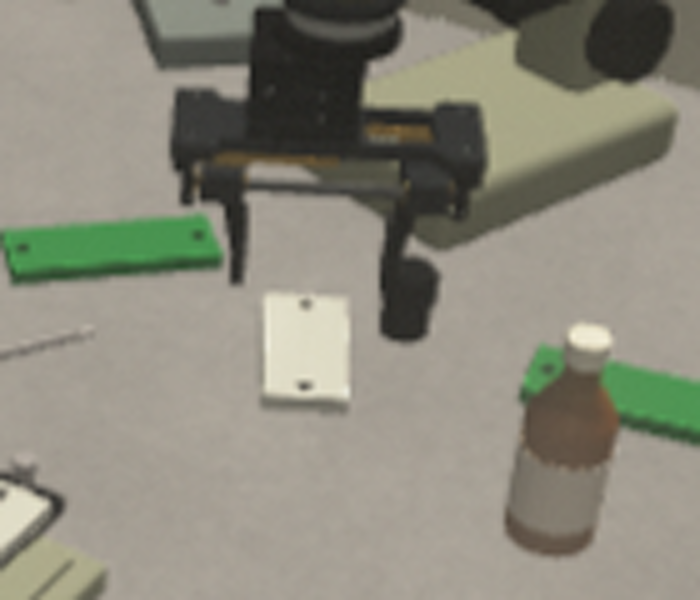

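View pics/b1t.png

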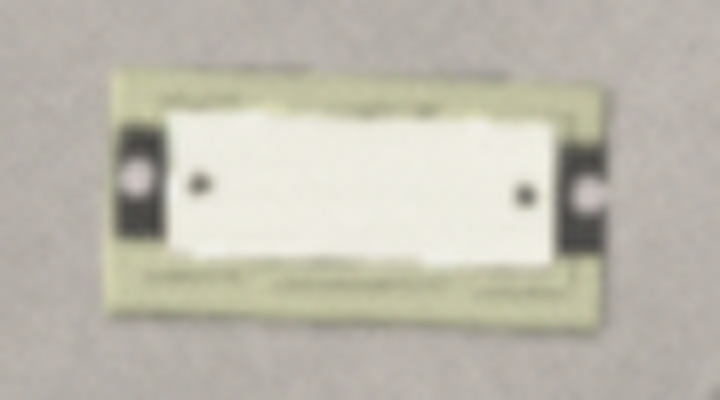

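The long plate is centred: gaps to the post centres are 29 px and 31 px in the 8x crop. Open fingers straddle the middle plate, with the eyepiece at (410,300) behind the far finger. Descend and grip.

Emit:
play_rows:
  moves:
    - {"tx": 0,"ty": 2,"tz": 0,"yaw": 0,"claw": 8.7}
    - {"tx": 0,"ty": 2,"tz": 0,"yaw": 0,"claw": 8.7}
    - {"tx": 0,"ty": 1.6,"tz": 0,"yaw": 0,"claw": 8.7}
    - {"tx": 0,"ty": 0.2,"tz": 0,"yaw": 0,"claw": 8.7}
    - {"tx": 0,"ty": 0,"tz": 0,"yaw": 0,"claw": 8.7}
    - {"tx": 0,"ty": 0,"tz": 0,"yaw": 0,"claw": 8.7}

```text
clock: 17.77
tcp_pos: [0.5281, 0.3313, 0.0034]
eef_rot: [-0.604, 0.367, -0.367, 0.605]
contact_force: [0.5, 0.4, 0.1]
opening: 0.087
```

Emit:
play_rows:
  moves:
    - {"tx": 0,"ty": 0,"tz": 0,"yaw": 0,"claw": 5}
    - {"tx": 0,"ty": 0,"tz": 0,"yaw": 0,"claw": 5}
    - {"tx": 0,"ty": 0,"tz": 0,"yaw": 0,"claw": 5}
    - {"tx": 0,"ty": 0,"tz": 0,"yaw": 0,"claw": 5}
    - {"tx": 0,"ty": 0,"tz": 0,"yaw": 0,"claw": 5}
  newtons: 25

```text
clock: 18.4
tcp_pos: [0.528, 0.3311, 0.003]
eef_rot: [-0.604, 0.367, -0.367, 0.605]
contact_force: [0.2, 0.5, 0.7]
opening: 0.056
```

Run:
```python
from h import *
o=ctrl.get_obs();print(o["tcp_pos"],jaw()[:,2],o["contact_force"])
s=imaging.snapshot("scene"); crop(s,330,430,110,190,7,"pics/b2.png")
M=jaw();p=o["tcp_pos"]+[0,0,.12]
plan([.4887,-.039,.13],-1.5,n=12,start=(p,M))
```

```text
[0.52798832 0.33107028 0.00296469] [8.86982552e-01 4.61802902e-01 1.78725275e-04] [0.17431703 0.4814176  0.73203026]
jaw now 27.5 turn -29.0 dp cm [ -3.93 -37.01   0.7 ] n 12
{'tx': np.float64(2.58), 'ty': np.float64(-0.06), 'tz': np.float64(-1.71), 'yaw': np.float64(0.042)}
{'tx': np.float64(2.65), 'ty': np.float64(-0.06), 'tz': np.float64(-1.6), 'yaw': np.float64(0.042)}
{'tx': np.float64(2.72), 'ty': np.float64(-0.06), 'tz': np.float64(-1.49), 'yaw': np.float64(0.042)}
{'tx': np.float64(2.78), 'ty': np.float64(-0.06), 'tz': np.float64(-1.37), 'yaw': np.float64(0.042)}
{'tx': np.float64(2.84), 'ty': np.float64(-0.06), 'tz': np.float64(-1.26), 'yaw': np.float64(0.042)}
{'tx': np.float64(2.89), 'ty': np.float64(-0.06), 'tz': np.float64(-1.14), 'yaw': np.float64(0.042)}
{'tx': np.float64(2.93), 'ty': np.float64(-0.06), 'tz': np.float64(-1.01), 'yaw': np.float64(0.042)}
{'tx': np.float64(2.97), 'ty': np.float64(-0.06), 'tz': np.float64(-0.89), 'yaw': np.float64(0.042)}
{'tx': np.float64(3.01), 'ty': np.float64(-0.06), 'tz': np.float64(-0.76), 'yaw': np.float64(0.042)}
{'tx': np.float64(3.04), 'ty': np.float64(-0.06), 'tz': np.float64(-0.63), 'yaw': np.float64(0.042)}
{'tx': np.float64(3.06), 'ty': np.float64(-0.06), 'tz': np.float64(-0.51), 'yaw': np.float64(0.042)}
{'tx': np.float64(3.08), 'ty': np.float64(-0.06), 'tz': np.float64(-0.38), 'yaw': np.float64(0.042)}
```

View pics/b2.png

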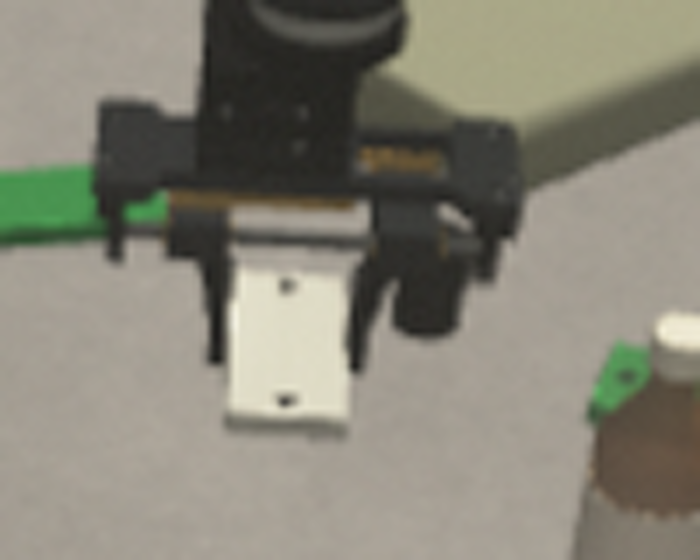

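The middle plate is gripped at 56 mm opening and the eyepiece is not touched. Lift and carry.

Emit:
play_rows:
  moves:
    - {"tx": 0,"ty": -2,"tz": 0,"yaw": 0,"claw": 5}
    - {"tx": 0,"ty": -4,"tz": 0,"yaw": 0,"claw": 5}
    - {"tx": 0,"ty": -4,"tz": 0,"yaw": 0,"claw": 5}
    - {"tx": 0,"ty": -2.5,"tz": 0,"yaw": 0,"claw": 5}

```text
clock: 18.95
tcp_pos: [0.5282, 0.3318, 0.1312]
eef_rot: [-0.604, 0.366, -0.367, 0.605]
contact_force: [0.6, -1.1, -3.1]
opening: 0.056
```

Emit:
play_rows:
  moves:
    - {"tx": 2.58,"ty": 0,"tz": -1.71,"yaw": 0.042,"claw": 5}
    - {"tx": 2.65,"ty": 0,"tz": -1.6,"yaw": 0.042,"claw": 5}
    - {"tx": 2.72,"ty": 0,"tz": -1.49,"yaw": 0.042,"claw": 5}
    - {"tx": 2.78,"ty": 0,"tz": -1.37,"yaw": 0.042,"claw": 5}
    - {"tx": 2.84,"ty": 0,"tz": -1.26,"yaw": 0.042,"claw": 5}
    - {"tx": 2.89,"ty": 0,"tz": -1.14,"yaw": 0.042,"claw": 5}
    - {"tx": 2.93,"ty": 0,"tz": -1.01,"yaw": 0.042,"claw": 5}
    - {"tx": 2.97,"ty": 0,"tz": -0.89,"yaw": 0.042,"claw": 5}
    - {"tx": 3.01,"ty": 0,"tz": -0.76,"yaw": 0.042,"claw": 5}
    - {"tx": 3.04,"ty": 0,"tz": -0.63,"yaw": 0.042,"claw": 5}
    - {"tx": 3.06,"ty": 0,"tz": -0.51,"yaw": 0.042,"claw": 5}
    - {"tx": 3.08,"ty": 0,"tz": -0.38,"yaw": 0.042,"claw": 5}

```text
clock: 20.45
tcp_pos: [0.4888, -0.0399, 0.1287]
eef_rot: [0.494, -0.506, 0.506, -0.494]
contact_force: [0.6, 0.3, -1.9]
opening: 0.0559
```

Emit:
play_rows:
  moves:
    - {"tx": 0,"ty": 1,"tz": 0,"yaw": 0,"claw": 5}
    - {"tx": 0,"ty": 1,"tz": 0,"yaw": 0,"claw": 5}
    - {"tx": 0,"ty": 0,"tz": 0,"yaw": 0,"claw": 5}
    - {"tx": 0,"ty": 0,"tz": 0,"yaw": 0,"claw": 5}

```text
clock: 20.95
tcp_pos: [0.4892, -0.0382, 0.108]
eef_rot: [-0.494, 0.506, -0.505, 0.494]
contact_force: [1.1, 0.4, -2.4]
opening: 0.0558
```

Run:
```python
from h import *
print(ctrl.get_obs()["tcp_pos"],ctrl.get_obs()["contact_force"])
plan([.4887,-.039,.09],-1.5,n=3)
s=imaging.snapshot("scene"); crop(s,240,370,150,250,6,"pics/b4.png")
t=imaging.snapshot("top"); crop(t,290,380,205,255,8,"pics/b4t.png")
```

```text
[ 0.48915773 -0.03819656  0.10796587] [ 1.09202616  0.38532607 -2.40415243]
jaw now -1.3 turn -0.2 dp cm [-0.05 -0.08 -1.8 ] n 3
{'tx': np.float64(0.03), 'ty': np.float64(0.6), 'tz': np.float64(-0.01), 'yaw': np.float64(0.001)}
{'tx': np.float64(0.03), 'ty': np.float64(0.6), 'tz': np.float64(-0.01), 'yaw': np.float64(0.001)}
{'tx': np.float64(0.03), 'ty': np.float64(0.6), 'tz': np.float64(-0.01), 'yaw': np.float64(0.001)}
```

View pics/b4.png

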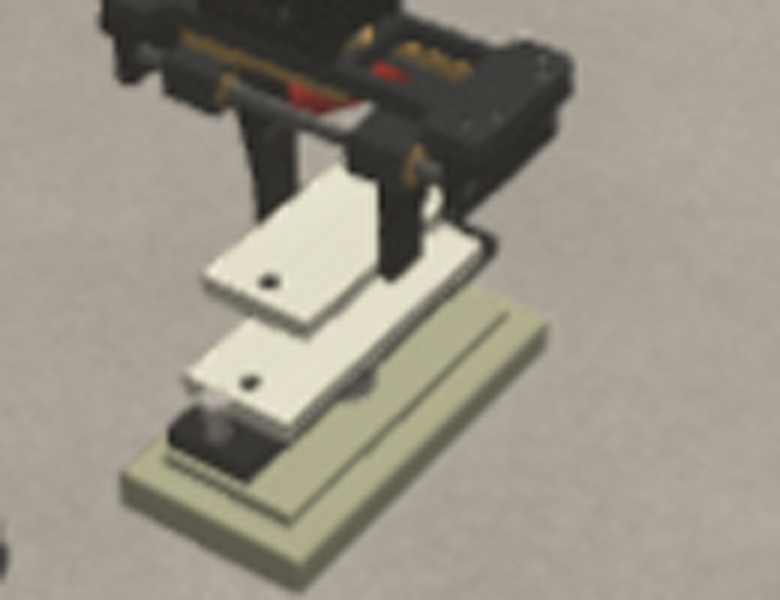

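View pics/b4t.png

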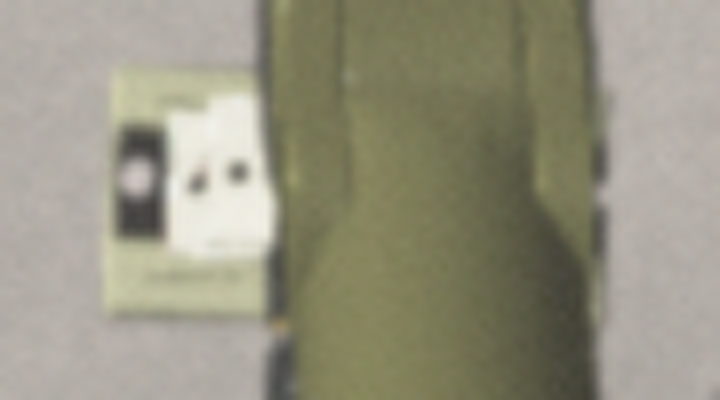

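Run:
```python
from h import *
s=imaging.snapshot("top"); sc=imaging.snapshot("scene")
f=lambda p,k,o:(np.array(p)+.5)/k-.5+o
m=back(sc,f([[205,275],[307,328]],6,[240,150]),.117); l=back(sc,f([[188,377],[289,428]],6,[240,150]),.072)
print("scene",m.mean(0),l.mean(0),m.mean(0)-l.mean(0))
m=back(s,f([[207,100],[207,175]],8,[290,205]),.117); l=back(s,f([[166,110],[167,248]],8,[290,205]),.072)
print("top",m[:,1],l[:,1])
h=back(s,f([[237,172]],8,[290,205]),.117);h2=back(s,f([[199,183]],8,[290,205]),.072);print("holes top",h,h2)
```

```text
scene [ 0.48916964 -0.10214116] [ 0.48891119 -0.11765117] [0.00025845 0.01551001]
top [0.02161131 0.02131799] [0.03706529 0.03605608]
holes top [[0.49073803 0.01006742]] [[0.49018153 0.0239905 ]]
```

Both ends of the middle plate are about 15 mm inside those of the long plate, as they should be. Lowering.

Emit:
play_rows:
  moves:
    - {"tx": 0,"ty": 1.0,"tz": 0,"yaw": 0,"claw": 5}
    - {"tx": 0,"ty": 1.0,"tz": -0.03,"yaw": 0,"claw": 5}
    - {"tx": 0,"ty": 0.7,"tz": 0,"yaw": 0,"claw": 5}
    - {"tx": 0,"ty": 0.4,"tz": 0,"yaw": 0,"claw": 5}
    - {"tx": 0,"ty": 0,"tz": 0,"yaw": 0,"claw": 5}
    - {"tx": 0,"ty": 0,"tz": 0,"yaw": 0,"claw": 5}

```text
clock: 21.9
tcp_pos: [0.489, -0.0391, 0.0772]
eef_rot: [0.494, -0.506, 0.506, -0.494]
contact_force: [0.9, -0.7, -2.7]
opening: 0.0562
```

Emit:
play_rows:
  moves:
    - {"tx": 0,"ty": 0.08,"tz": 0,"yaw": 0,"claw": 5}
    - {"tx": 0,"ty": 0,"tz": 0,"yaw": 0,"claw": 5}
    - {"tx": 0,"ty": 0,"tz": 0,"yaw": 0,"claw": 5}

```text
clock: 22.28
tcp_pos: [0.4888, -0.0391, 0.0762]
eef_rot: [0.494, -0.506, 0.506, -0.494]
contact_force: [0.1, 0.4, -2.4]
opening: 0.0558
```

Emit:
play_rows:
  moves:
    - {"tx": 0,"ty": 0.1,"tz": 0,"yaw": 0,"claw": 5}
    - {"tx": 0,"ty": 0,"tz": 0,"yaw": 0,"claw": 5}
    - {"tx": 0,"ty": 0,"tz": 0,"yaw": 0,"claw": 5}

```text
clock: 22.65
tcp_pos: [0.4887, -0.0391, 0.0751]
eef_rot: [0.494, -0.506, 0.506, -0.494]
contact_force: [0.2, 0.6, -2.1]
opening: 0.0552
```

Emit:
play_rows:
  moves:
    - {"tx": 0,"ty": 0.06,"tz": 0,"yaw": 0,"claw": 5}
    - {"tx": 0,"ty": 0,"tz": 0,"yaw": 0,"claw": 5}
    - {"tx": 0,"ty": 0,"tz": 0,"yaw": 0,"claw": 5}

```text
clock: 23.02
tcp_pos: [0.4888, -0.0391, 0.0749]
eef_rot: [0.494, -0.506, 0.506, -0.494]
contact_force: [-2.1, 0.8, 3.0]
opening: 0.0558
```

Contact (+3 N). Release, rise, close and prepare to press.

Emit:
play_rows:
  moves:
    - {"tx": 0,"ty": 0,"tz": 0,"yaw": 0,"claw": 6.2}
    - {"tx": 0,"ty": 0,"tz": 0,"yaw": 0,"claw": 7}
    - {"tx": 0,"ty": 0,"tz": 0,"yaw": 0,"claw": 8.2}
    - {"tx": 0,"ty": 0,"tz": 0,"yaw": 0,"claw": 8.2}
    - {"tx": 0,"ty": -1.0,"tz": 0,"yaw": 0,"claw": 8.2}
    - {"tx": 0,"ty": -2.0,"tz": 0,"yaw": 0,"claw": 8.2}
    - {"tx": 0,"ty": -1.0,"tz": 0,"yaw": 0,"claw": 8.2}
    - {"tx": 0,"ty": 0,"tz": 0,"yaw": 0,"claw": 4}
    - {"tx": 0,"ty": 0,"tz": 0,"yaw": 0,"claw": 0}
    - {"tx": 0,"ty": 0,"tz": 0,"yaw": 0,"claw": 0}
    - {"tx": 0,"ty": 0,"tz": 0,"yaw": 0,"claw": 0}
    - {"tx": 0,"ty": 0,"tz": 0,"yaw": 0,"claw": 0}

```text
clock: 24.52
tcp_pos: [0.4886, -0.039, 0.1143]
eef_rot: [-0.494, 0.506, -0.506, 0.494]
contact_force: [0.6, -0.2, 0.2]
opening: 0.04
```

Run:
```python
from h import *
print(ctrl.get_obs()["tcp_pos"],ctrl.get_obs()["contact_force"])
s=imaging.snapshot("scene"); crop(s,240,370,150,250,6,"pics/b5.png")
```

```text
[ 0.48857531 -0.03903327  0.11430546] [ 0.56655741 -0.17231186  0.24982825]
```

View pics/b5.png

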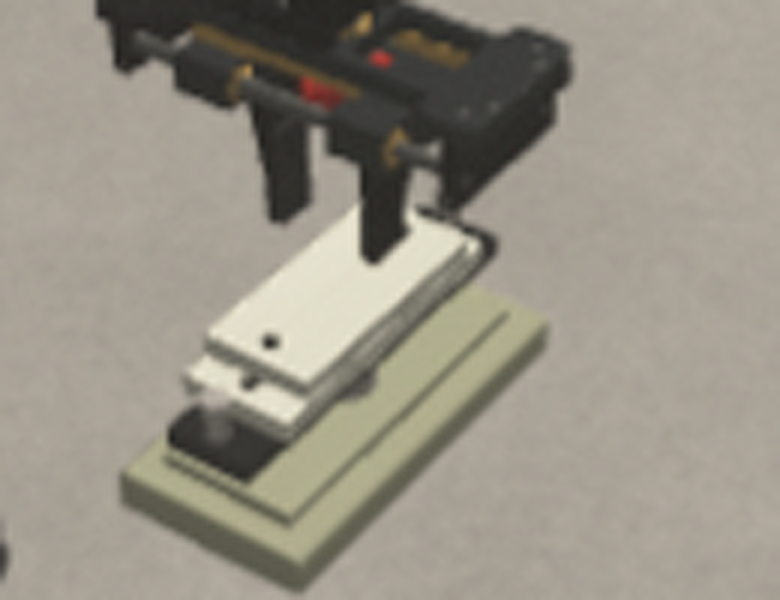

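The middle plate lies flat and square on the long one. Press.

Emit:
play_rows:
  moves:
    - {"tx": 0,"ty": 0.8,"tz": 0,"yaw": 0,"claw": 0}
    - {"tx": 0,"ty": 0.8,"tz": 0,"yaw": 0,"claw": 0}
    - {"tx": 0,"ty": 0.6,"tz": 0,"yaw": 0,"claw": 0}
    - {"tx": 0,"ty": 0.4,"tz": 0,"yaw": 0,"claw": 0}
    - {"tx": 0,"ty": 0,"tz": 0,"yaw": 0,"claw": 0}
    - {"tx": 0,"ty": 0,"tz": 0,"yaw": 0,"claw": 0}

```text
clock: 25.32
tcp_pos: [0.4889, -0.0391, 0.0887]
eef_rot: [0.494, -0.506, 0.506, -0.494]
contact_force: [0.2, 0.1, -0.9]
opening: 0.0002
```

Emit:
play_rows:
  moves:
    - {"tx": 0,"ty": 0.25,"tz": 0,"yaw": 0,"claw": 0}
    - {"tx": 0,"ty": 0.2,"tz": 0,"yaw": 0,"claw": 0}
    - {"tx": 0,"ty": 0.2,"tz": 0,"yaw": 0,"claw": 0}
    - {"tx": 0,"ty": 0,"tz": 0,"yaw": 0,"claw": 0}

```text
clock: 25.82
tcp_pos: [0.4888, -0.0392, 0.0827]
eef_rot: [0.494, -0.506, 0.506, -0.494]
contact_force: [-2.1, 0.1, 7.7]
opening: 0.0004
```

Emit:
play_rows:
  moves:
    - {"tx": 0,"ty": 0.2,"tz": 0,"yaw": 0,"claw": 0}
    - {"tx": 0,"ty": 0.2,"tz": 0,"yaw": 0,"claw": 0}
    - {"tx": 0,"ty": 0.05,"tz": 0,"yaw": 0,"claw": 0}
    - {"tx": 0,"ty": 0,"tz": 0,"yaw": 0,"claw": 0}
    - {"tx": 0,"ty": 0,"tz": 0,"yaw": 0,"claw": 0}

```text
clock: 26.45
tcp_pos: [0.4888, -0.0392, 0.0788]
eef_rot: [0.494, -0.506, 0.506, -0.494]
contact_force: [-4.7, 0.7, 11.1]
opening: 0.0007
```

Run:
```python
from h import *
print(ctrl.get_obs()["tcp_pos"],ctrl.get_obs()["contact_force"])
s=imaging.snapshot("scene"); crop(s,240,370,150,250,6,"pics/b6.png")
```

```text
[ 0.48883438 -0.03918444  0.07880109] [-4.68512266  0.6987605  11.10595789]
```

View pics/b6.png

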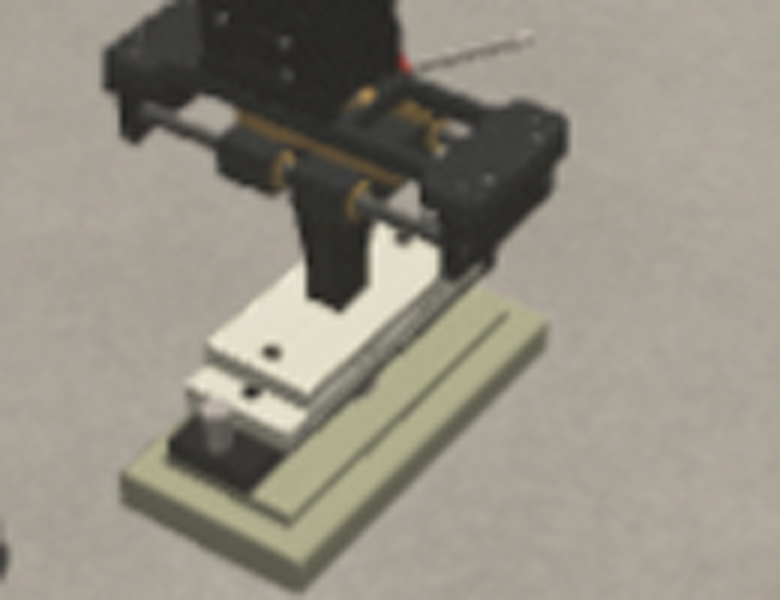

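The platen is down about 5 mm with both plates in place. Retract and go to the short plate.

Emit:
play_rows:
  moves:
    - {"tx": 0,"ty": -0.4,"tz": 0,"yaw": 0,"claw": 0}
    - {"tx": 0,"ty": -0.6,"tz": 0,"yaw": 0,"claw": 0}
    - {"tx": 0,"ty": -2,"tz": 0,"yaw": 0,"claw": 2}
    - {"tx": 0,"ty": -3,"tz": 0,"yaw": 0,"claw": 5}
    - {"tx": 0,"ty": -1.5,"tz": 0,"yaw": 0,"claw": 8.7}
    - {"tx": 0,"ty": 0,"tz": 0,"yaw": 0,"claw": 8.7}

```text
clock: 27.25
tcp_pos: [0.4894, -0.0392, 0.1532]
eef_rot: [0.494, -0.505, 0.507, -0.494]
contact_force: [-0.2, 0.9, -1.0]
opening: 0.0326
```

Run:
```python
from h import *
s=imaging.snapshot("scene"); crop(s,240,370,150,250,6,"pics/b7.png")
plan([.549,-.3328,.12],81.5-90,n=9)
```

```text
jaw now -1.4 turn -7.1 dp cm [  6.04 -29.36  -3.22] n 9
{'tx': np.float64(3.24), 'ty': np.float64(0.36), 'tz': np.float64(0.75), 'yaw': np.float64(0.014)}
{'tx': np.float64(3.23), 'ty': np.float64(0.36), 'tz': np.float64(0.79), 'yaw': np.float64(0.014)}
{'tx': np.float64(3.22), 'ty': np.float64(0.36), 'tz': np.float64(0.84), 'yaw': np.float64(0.014)}
{'tx': np.float64(3.21), 'ty': np.float64(0.36), 'tz': np.float64(0.88), 'yaw': np.float64(0.014)}
{'tx': np.float64(3.2), 'ty': np.float64(0.36), 'tz': np.float64(0.93), 'yaw': np.float64(0.014)}
{'tx': np.float64(3.19), 'ty': np.float64(0.36), 'tz': np.float64(0.97), 'yaw': np.float64(0.014)}
{'tx': np.float64(3.17), 'ty': np.float64(0.36), 'tz': np.float64(1.02), 'yaw': np.float64(0.014)}
{'tx': np.float64(3.16), 'ty': np.float64(0.36), 'tz': np.float64(1.06), 'yaw': np.float64(0.014)}
{'tx': np.float64(3.14), 'ty': np.float64(0.36), 'tz': np.float64(1.1), 'yaw': np.float64(0.014)}
```

View pics/b7.png

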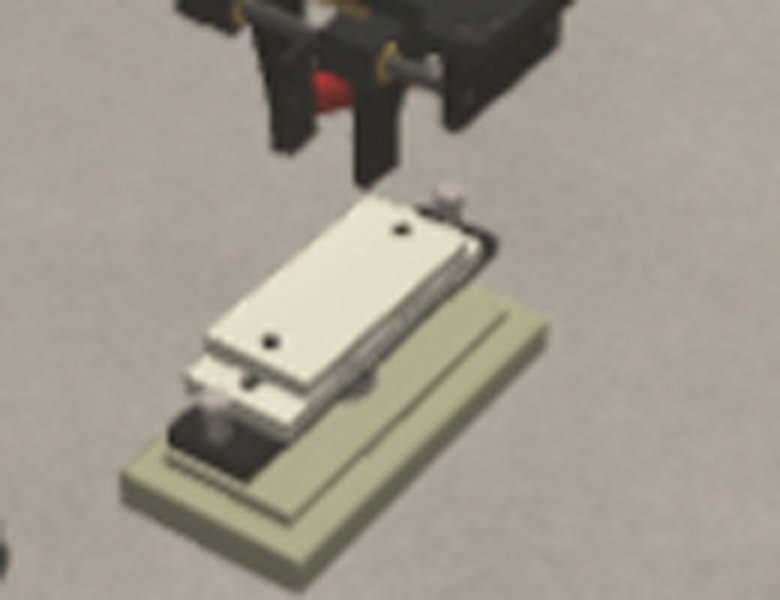

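The stack is still in order and the platen has sprung back. On to the short plate.

Emit:
play_rows:
  moves:
    - {"tx": 3.24,"ty": 0.3,"tz": 0.75,"yaw": 0.014,"claw": 8.7}
    - {"tx": 3.23,"ty": 0.3,"tz": 0.79,"yaw": 0.014,"claw": 8.7}
    - {"tx": 3.22,"ty": 0.3,"tz": 0.84,"yaw": 0.014,"claw": 8.7}
    - {"tx": 3.21,"ty": 0.3,"tz": 0.88,"yaw": 0.014,"claw": 8.7}
    - {"tx": 3.2,"ty": 0.3,"tz": 0.93,"yaw": 0.014,"claw": 8.7}
    - {"tx": 3.19,"ty": 0.3,"tz": 0.97,"yaw": 0.014,"claw": 8.7}
    - {"tx": 3.17,"ty": 0.3,"tz": 1.02,"yaw": 0.014,"claw": 8.7}
    - {"tx": 3.16,"ty": 0.3,"tz": 1.06,"yaw": 0.014,"claw": 8.7}
    - {"tx": 3.14,"ty": 0.3,"tz": 1.1,"yaw": 0.014,"claw": 8.7}
    - {"tx": 0,"ty": 0,"tz": 0,"yaw": 0,"claw": 8.7}

```text
clock: 28.55
tcp_pos: [0.5474, -0.3379, 0.1239]
eef_rot: [-0.46, 0.538, -0.537, 0.459]
contact_force: [-0.5, 0.3, 0.1]
opening: 0.0869
```

Emit:
play_rows:
  moves:
    - {"tx": 0,"ty": 2,"tz": 0,"yaw": 0,"claw": 8.7}
    - {"tx": 0,"ty": 2.5,"tz": 0,"yaw": 0,"claw": 8.7}
    - {"tx": 0,"ty": 2,"tz": 0,"yaw": 0,"claw": 8.7}
    - {"tx": 0,"ty": 0,"tz": 0,"yaw": 0,"claw": 8.7}
    - {"tx": 0,"ty": 0,"tz": 0,"yaw": 0,"claw": 8.7}

```text
clock: 29.18
tcp_pos: [0.5494, -0.3325, 0.0611]
eef_rot: [0.461, -0.536, 0.536, -0.461]
contact_force: [0.1, 0.7, 0.7]
opening: 0.0867
```

Run:
```python
from h import *
s=imaging.snapshot("scene"); crop(s,180,320,230,350,5,"pics/c1.png")
t=imaging.snapshot("top"); crop(t,290,380,205,255,8,"pics/c1t.png")
print(ctrl.get_obs()["tcp_pos"])
plan([.549,-.3328,.003],81.5-90,n=3)
```

```text
[ 0.54971915 -0.33293812  0.061747  ]
jaw now -8.6 turn 0.1 dp cm [-0.07  0.01 -5.87] n 3
{'tx': np.float64(-0.0), 'ty': np.float64(1.96), 'tz': np.float64(-0.03), 'yaw': np.float64(-0.0)}
{'tx': np.float64(-0.0), 'ty': np.float64(1.96), 'tz': np.float64(-0.03), 'yaw': np.float64(-0.0)}
{'tx': np.float64(-0.0), 'ty': np.float64(1.96), 'tz': np.float64(-0.03), 'yaw': np.float64(-0.0)}
```

View pics/c1.png

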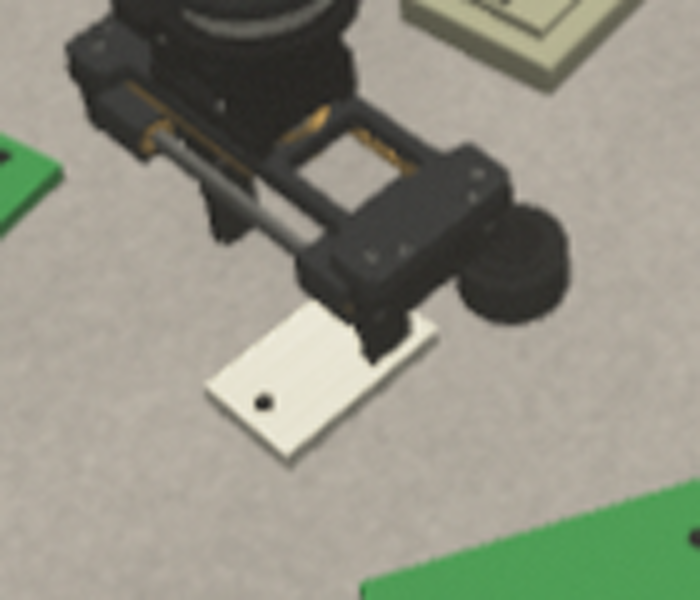

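View pics/c1t.png

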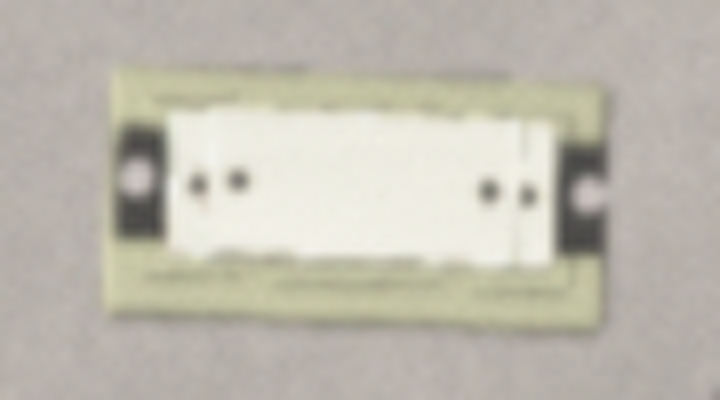

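The stack is well centred in the top view (holes at 199/237 and 489/527). The fingers straddle the short plate, and the knob at (515,265) is clear. Descend and grip.

Emit:
play_rows:
  moves:
    - {"tx": 0,"ty": 2,"tz": 0,"yaw": 0,"claw": 8.7}
    - {"tx": 0,"ty": 2,"tz": 0,"yaw": 0,"claw": 8.7}
    - {"tx": 0,"ty": 1.6,"tz": 0,"yaw": 0,"claw": 8.7}
    - {"tx": 0,"ty": 0.2,"tz": 0,"yaw": 0,"claw": 8.7}
    - {"tx": 0,"ty": 0,"tz": 0,"yaw": 0,"claw": 8.7}
    - {"tx": 0,"ty": 0,"tz": 0,"yaw": 0,"claw": 8.7}

```text
clock: 30.02
tcp_pos: [0.5491, -0.3326, 0.0026]
eef_rot: [0.461, -0.536, 0.536, -0.461]
contact_force: [0.3, 0.2, 0.6]
opening: 0.087
```

Emit:
play_rows:
  moves:
    - {"tx": 0,"ty": 0,"tz": 0,"yaw": 0,"claw": 5}
    - {"tx": 0,"ty": 0,"tz": 0,"yaw": 0,"claw": 5}
    - {"tx": 0,"ty": 0,"tz": 0,"yaw": 0,"claw": 5}
    - {"tx": 0,"ty": 0,"tz": 0,"yaw": 0,"claw": 5}
    - {"tx": 0,"ty": 0,"tz": 0,"yaw": 0,"claw": 5}
  newtons: 25

```text
clock: 30.65
tcp_pos: [0.5489, -0.3327, 0.0026]
eef_rot: [0.461, -0.536, 0.536, -0.461]
contact_force: [0.3, -0.0, 0.1]
opening: 0.0556
```

Run:
```python
from h import *
o=ctrl.get_obs();print(o["tcp_pos"],o["contact_force"])
M=jaw();p=o["tcp_pos"]+[0,0,.135]
plan([.4887,-.039,.14],-1.5,n=9,start=(p,M))
```

```text
[ 0.54892868 -0.33265423  0.0026048 ] [ 0.30779467 -0.03578013  0.11460734]
jaw now -8.6 turn 7.1 dp cm [-6.02 29.37  0.24] n 9
{'tx': np.float64(-3.13), 'ty': np.float64(-0.03), 'tz': np.float64(-1.15), 'yaw': np.float64(-0.014)}
{'tx': np.float64(-3.14), 'ty': np.float64(-0.03), 'tz': np.float64(-1.11), 'yaw': np.float64(-0.014)}
{'tx': np.float64(-3.16), 'ty': np.float64(-0.03), 'tz': np.float64(-1.06), 'yaw': np.float64(-0.014)}
{'tx': np.float64(-3.17), 'ty': np.float64(-0.03), 'tz': np.float64(-1.02), 'yaw': np.float64(-0.014)}
{'tx': np.float64(-3.18), 'ty': np.float64(-0.03), 'tz': np.float64(-0.98), 'yaw': np.float64(-0.014)}
{'tx': np.float64(-3.2), 'ty': np.float64(-0.03), 'tz': np.float64(-0.93), 'yaw': np.float64(-0.014)}
{'tx': np.float64(-3.21), 'ty': np.float64(-0.03), 'tz': np.float64(-0.89), 'yaw': np.float64(-0.014)}
{'tx': np.float64(-3.22), 'ty': np.float64(-0.03), 'tz': np.float64(-0.84), 'yaw': np.float64(-0.014)}
{'tx': np.float64(-3.23), 'ty': np.float64(-0.03), 'tz': np.float64(-0.8), 'yaw': np.float64(-0.014)}
```

Emit:
play_rows:
  moves:
    - {"tx": 0,"ty": -2,"tz": 0,"yaw": 0,"claw": 5}
    - {"tx": 0,"ty": -4,"tz": 0,"yaw": 0,"claw": 5}
    - {"tx": 0,"ty": -4,"tz": 0,"yaw": 0,"claw": 5}
    - {"tx": 0,"ty": -3.5,"tz": 0,"yaw": 0,"claw": 5}
    - {"tx": 0,"ty": 0,"tz": 0,"yaw": 0,"claw": 5}

```text
clock: 31.28
tcp_pos: [0.5513, -0.3336, 0.1425]
eef_rot: [0.46, -0.533, 0.539, -0.462]
contact_force: [0.5, 0.1, -1.6]
opening: 0.0556
```

Emit:
play_rows:
  moves:
    - {"tx": -3.13,"ty": 0,"tz": -1.15,"yaw": -0.014,"claw": 5}
    - {"tx": -3.14,"ty": 0,"tz": -1.11,"yaw": -0.014,"claw": 5}
    - {"tx": -3.16,"ty": 0,"tz": -1.06,"yaw": -0.014,"claw": 5}
    - {"tx": -3.17,"ty": 0,"tz": -1.02,"yaw": -0.014,"claw": 5}
    - {"tx": -3.18,"ty": 0,"tz": -0.98,"yaw": -0.014,"claw": 5}
    - {"tx": -3.2,"ty": 0,"tz": -0.93,"yaw": -0.014,"claw": 5}
    - {"tx": -3.21,"ty": 0,"tz": -0.89,"yaw": -0.014,"claw": 5}
    - {"tx": -3.22,"ty": 0,"tz": -0.84,"yaw": -0.014,"claw": 5}
    - {"tx": -3.23,"ty": 0,"tz": -0.8,"yaw": -0.014,"claw": 5}
    - {"tx": 0,"ty": 0,"tz": 0,"yaw": 0,"claw": 5}
    - {"tx": 0,"ty": 1.5,"tz": 0,"yaw": 0,"claw": 5}
    - {"tx": 0,"ty": 1,"tz": 0,"yaw": 0,"claw": 5}

```text
clock: 32.78
tcp_pos: [0.4877, -0.0399, 0.111]
eef_rot: [-0.494, 0.507, -0.506, 0.493]
contact_force: [0.3, -0.3, -1.3]
opening: 0.0557
```

Emit:
play_rows:
  moves:
    - {"tx": 0,"ty": 0,"tz": 0,"yaw": 0,"claw": 5}
    - {"tx": 0,"ty": 0,"tz": 0,"yaw": 0,"claw": 5}

```text
clock: 33.02
tcp_pos: [0.4884, -0.0394, 0.1124]
eef_rot: [-0.494, 0.506, -0.506, 0.494]
contact_force: [0.3, -0.4, -1.6]
opening: 0.0557
```

Run:
```python
from h import *
print(ctrl.get_obs()["tcp_pos"],ctrl.get_obs()["contact_force"])
plan([.4887,-.039,.10],-1.5,n=2)
s=imaging.snapshot("scene"); crop(s,240,370,150,250,6,"pics/c4.png")
t=imaging.snapshot("top"); crop(t,290,380,205,255,8,"pics/c4t.png")
```

```text
[ 0.48839109 -0.03939343  0.11237541] [ 0.29234058 -0.35659097 -1.55010186]
jaw now -1.4 turn -0.1 dp cm [ 0.03  0.04 -1.24] n 2
{'tx': np.float64(-0.02), 'ty': np.float64(0.62), 'tz': np.float64(0.02), 'yaw': np.float64(0.001)}
{'tx': np.float64(-0.02), 'ty': np.float64(0.62), 'tz': np.float64(0.02), 'yaw': np.float64(0.001)}
```

View pics/c4.png

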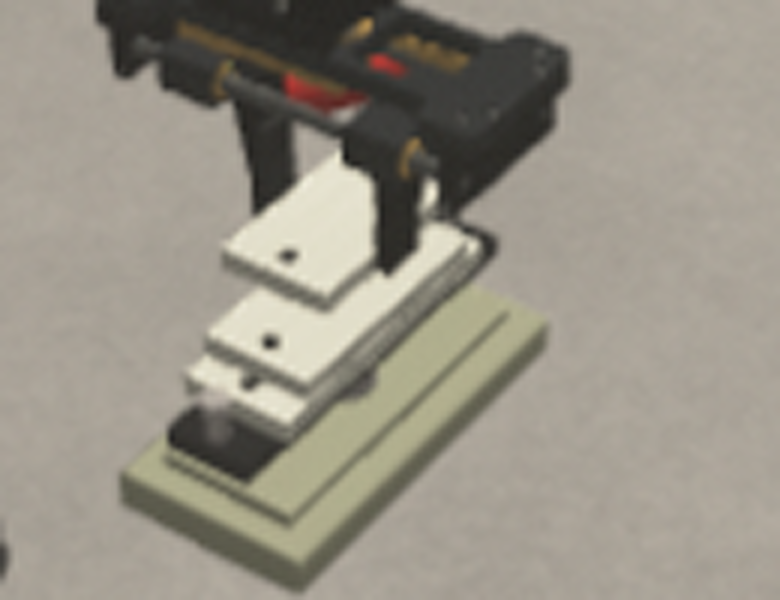

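View pics/c4t.png

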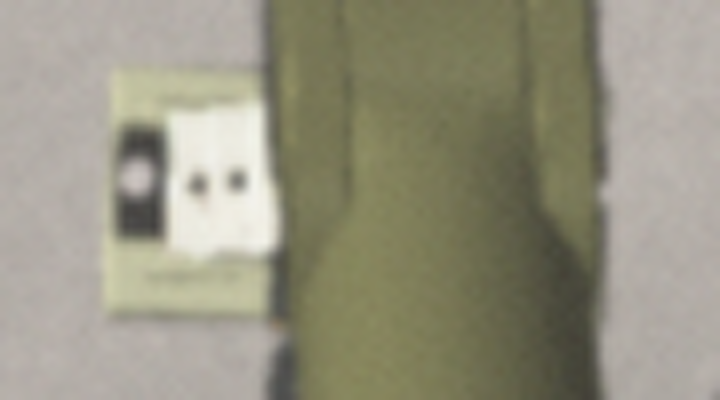

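Run:
```python
from h import *
sc=imaging.snapshot("scene")
f=lambda p,k,o:(np.array(p)+.5)/k-.5+o
m=back(sc,f([[223,247],[327,300]],6,[240,150]),.1217); l=back(sc,f([[206,336],[308,388]],6,[240,150]),.084)
print("scene",m,l,m.mean(0)-l.mean(0))
```

```text
scene [[ 0.45995881 -0.08512615]
 [ 0.5169663  -0.08976619]] [[ 0.46058485 -0.10141389]
 [ 0.51658343 -0.10483913]] [-0.00012159  0.01568034]
```

Offset 15.7 mm against 15.0 expected: good. Lowering.

Emit:
play_rows:
  moves:
    - {"tx": 0,"ty": 0.8,"tz": 0,"yaw": 0,"claw": 5}
    - {"tx": 0,"ty": 0.8,"tz": 0,"yaw": 0,"claw": 5}
    - {"tx": 0,"ty": 0.5,"tz": 0,"yaw": 0,"claw": 5}
    - {"tx": 0,"ty": 0.3,"tz": 0,"yaw": 0,"claw": 5}
    - {"tx": 0,"ty": 0,"tz": 0,"yaw": 0,"claw": 5}
    - {"tx": 0,"ty": 0,"tz": 0,"yaw": 0,"claw": 5}

```text
clock: 33.92
tcp_pos: [0.4885, -0.0391, 0.0887]
eef_rot: [0.494, -0.506, 0.506, -0.494]
contact_force: [-0.6, -0.3, -0.9]
opening: 0.0555
```

Emit:
play_rows:
  moves:
    - {"tx": 0,"ty": 0.08,"tz": 0,"yaw": 0,"claw": 5}
    - {"tx": 0,"ty": 0,"tz": 0,"yaw": 0,"claw": 5}
    - {"tx": 0,"ty": 0,"tz": 0,"yaw": 0,"claw": 5}

```text
clock: 34.3
tcp_pos: [0.4884, -0.0391, 0.0878]
eef_rot: [0.494, -0.506, 0.506, -0.494]
contact_force: [0.1, 0.0, -1.6]
opening: 0.0558
```

Emit:
play_rows:
  moves:
    - {"tx": 0,"ty": 0.1,"tz": 0,"yaw": 0,"claw": 5}
    - {"tx": 0,"ty": 0,"tz": 0,"yaw": 0,"claw": 5}
    - {"tx": 0,"ty": 0,"tz": 0,"yaw": 0,"claw": 5}

```text
clock: 34.67
tcp_pos: [0.4883, -0.0391, 0.0867]
eef_rot: [0.494, -0.506, 0.506, -0.494]
contact_force: [-0.9, -0.5, -1.1]
opening: 0.0549
```

Emit:
play_rows:
  moves:
    - {"tx": 0,"ty": 0.05,"tz": 0,"yaw": 0,"claw": 5}
    - {"tx": 0,"ty": 0,"tz": 0,"yaw": 0,"claw": 5}
    - {"tx": 0,"ty": 0,"tz": 0,"yaw": 0,"claw": 5}

```text
clock: 35.05
tcp_pos: [0.4884, -0.0391, 0.0866]
eef_rot: [0.494, -0.506, 0.506, -0.494]
contact_force: [-1.1, -0.6, 3.6]
opening: 0.0556
```

Contact (+3.6 N). Release.

Emit:
play_rows:
  moves:
    - {"tx": 0,"ty": 0,"tz": 0,"yaw": 0,"claw": 6.2}
    - {"tx": 0,"ty": 0,"tz": 0,"yaw": 0,"claw": 7}
    - {"tx": 0,"ty": 0,"tz": 0,"yaw": 0,"claw": 8.2}
    - {"tx": 0,"ty": 0,"tz": 0,"yaw": 0,"claw": 8.2}
    - {"tx": 0,"ty": -1.0,"tz": 0,"yaw": 0,"claw": 8.2}
    - {"tx": 0,"ty": -2.0,"tz": 0,"yaw": 0,"claw": 8.2}
    - {"tx": 0,"ty": -1.0,"tz": 0,"yaw": 0,"claw": 8.2}
    - {"tx": 0,"ty": 0,"tz": 0,"yaw": 0,"claw": 4}
    - {"tx": 0,"ty": 0,"tz": 0,"yaw": 0,"claw": 0}
    - {"tx": 0,"ty": 0,"tz": 0,"yaw": 0,"claw": 0}
    - {"tx": 0,"ty": 0,"tz": 0,"yaw": 0,"claw": 0}
    - {"tx": 0,"ty": 0,"tz": 0,"yaw": 0,"claw": 0}

```text
clock: 36.55
tcp_pos: [0.4882, -0.039, 0.126]
eef_rot: [-0.494, 0.506, -0.506, 0.494]
contact_force: [-0.1, -0.1, 0.4]
opening: 0.0402
```

Run:
```python
from h import *
print(ctrl.get_obs()["tcp_pos"],ctrl.get_obs()["contact_force"])
s=imaging.snapshot("scene"); crop(s,240,370,150,250,6,"pics/c5.png")
```

```text
[ 0.48820114 -0.03903949  0.12599237] [-0.1495636  -0.0752656   0.42894739]
```

View pics/c5.png

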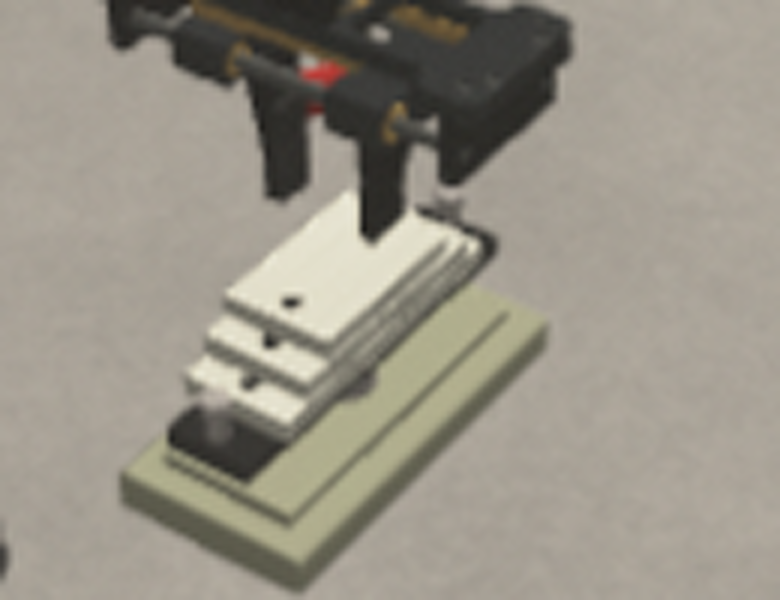

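The three plates are neatly stepped. Press the short one.

Emit:
play_rows:
  moves:
    - {"tx": 0,"ty": 0.8,"tz": 0,"yaw": 0,"claw": 0}
    - {"tx": 0,"ty": 0.8,"tz": 0,"yaw": 0,"claw": 0}
    - {"tx": 0,"ty": 0.6,"tz": 0,"yaw": 0,"claw": 0}
    - {"tx": 0,"ty": 0.4,"tz": 0,"yaw": 0,"claw": 0}
    - {"tx": 0,"ty": 0,"tz": 0,"yaw": 0,"claw": 0}
    - {"tx": 0,"ty": 0,"tz": 0,"yaw": 0,"claw": 0}

```text
clock: 37.35
tcp_pos: [0.4885, -0.0391, 0.1004]
eef_rot: [0.494, -0.506, 0.506, -0.494]
contact_force: [-0.4, 0.1, -0.9]
opening: 0.0004
```

Emit:
play_rows:
  moves:
    - {"tx": 0,"ty": 0.25,"tz": 0,"yaw": 0,"claw": 0}
    - {"tx": 0,"ty": 0.2,"tz": 0,"yaw": 0,"claw": 0}
    - {"tx": 0,"ty": 0.2,"tz": 0,"yaw": 0,"claw": 0}
    - {"tx": 0,"ty": 0,"tz": 0,"yaw": 0,"claw": 0}

```text
clock: 37.85
tcp_pos: [0.4885, -0.0391, 0.0943]
eef_rot: [0.494, -0.506, 0.506, -0.494]
contact_force: [-1.7, -0.2, 6.6]
opening: 0.0003
```

Emit:
play_rows:
  moves:
    - {"tx": 0,"ty": 0.2,"tz": 0,"yaw": 0,"claw": 0}
    - {"tx": 0,"ty": 0.2,"tz": 0,"yaw": 0,"claw": 0}
    - {"tx": 0,"ty": 0.05,"tz": 0,"yaw": 0,"claw": 0}
    - {"tx": 0,"ty": 0,"tz": 0,"yaw": 0,"claw": 0}
    - {"tx": 0,"ty": 0,"tz": 0,"yaw": 0,"claw": 0}

```text
clock: 38.48
tcp_pos: [0.4885, -0.0391, 0.0904]
eef_rot: [0.494, -0.506, 0.506, -0.494]
contact_force: [-4.1, 0.5, 9.4]
opening: 0.0001
```

Run:
```python
from h import *
print(ctrl.get_obs()["tcp_pos"],ctrl.get_obs()["contact_force"])
s=imaging.snapshot("scene"); crop(s,240,370,150,250,6,"pics/c6.png")
```

```text
[ 0.48848896 -0.03913149  0.09038834] [-4.12106691  0.50213553  9.41894789]
```

View pics/c6.png

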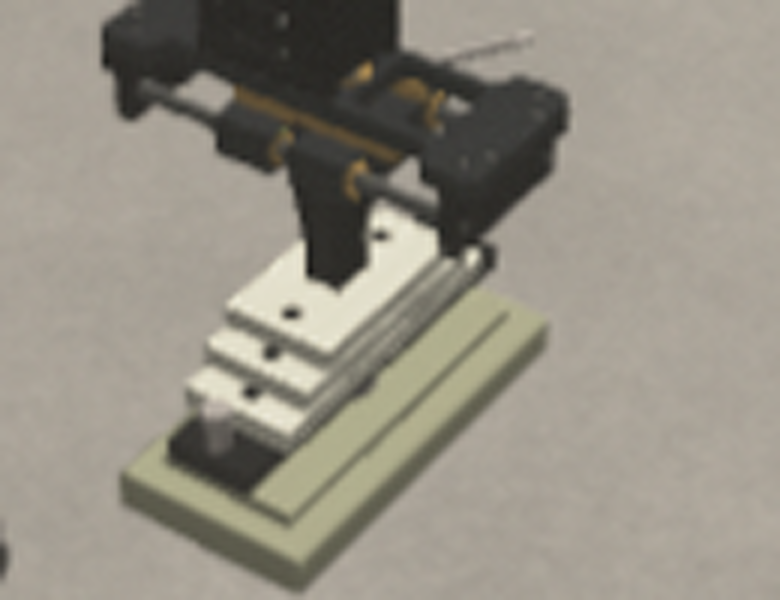

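The platen is again down about 5 mm. Retract, then move aside for a final check.

Emit:
play_rows:
  moves:
    - {"tx": 0,"ty": -0.4,"tz": 0,"yaw": 0,"claw": 0}
    - {"tx": 0,"ty": -0.6,"tz": 0,"yaw": 0,"claw": 0}
    - {"tx": 0,"ty": -2,"tz": 0,"yaw": 0,"claw": 0}
    - {"tx": 0,"ty": -3,"tz": 0,"yaw": 0,"claw": 0}
    - {"tx": 0,"ty": -3,"tz": 0,"yaw": 0,"claw": 0}
    - {"tx": -3,"ty": -2,"tz": 0,"yaw": 0,"claw": 0}
    - {"tx": -4,"ty": 0,"tz": 0,"yaw": 0,"claw": 0}
    - {"tx": -4,"ty": 0,"tz": 0,"yaw": 0,"claw": 0}
    - {"tx": -4,"ty": 0,"tz": 0,"yaw": 0,"claw": 0}
    - {"tx": -4,"ty": 0,"tz": 0,"yaw": 0,"claw": 0}
    - {"tx": 0,"ty": 0,"tz": 0,"yaw": 0,"claw": 0}
    - {"tx": 0,"ty": 0,"tz": 0,"yaw": 0,"claw": 0}

```text
clock: 40.02
tcp_pos: [0.4928, 0.1502, 0.1989]
eef_rot: [0.494, -0.506, 0.506, -0.494]
contact_force: [0.6, -0.6, -0.2]
opening: 0.0004
```

Run:
```python
from h import *
print(ctrl.get_obs()["tcp_pos"],ctrl.get_obs()["contact_force"])
s=imaging.snapshot("scene"); crop(s,210,470,120,320,3,"pics/d1.png")
t=imaging.snapshot("top"); crop(t,290,380,205,255,8,"pics/d1t.png"); cv2.imwrite("pics/d1full.png",t["img"][:,:,::-1])
```

```text
[0.49284101 0.15016592 0.19889549] [ 0.6245047  -0.64601504 -0.19209937]
```

View pics/d1.png

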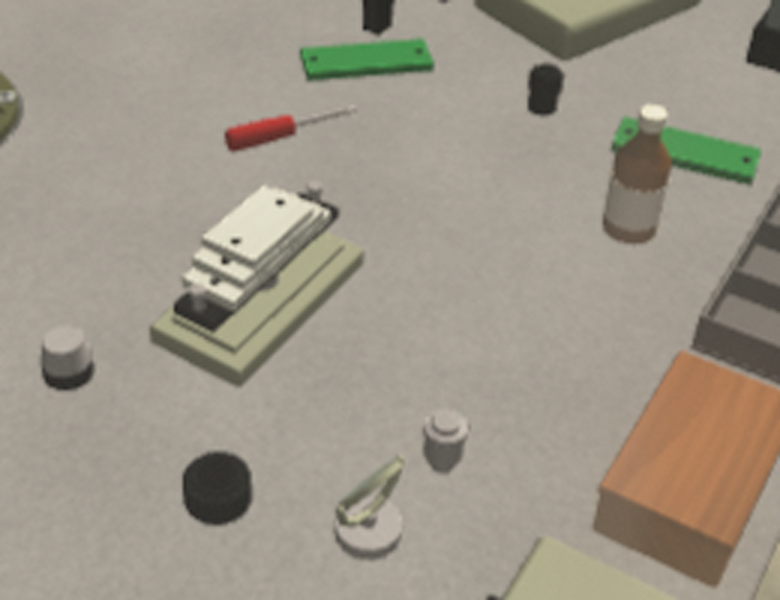

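View pics/d1t.png

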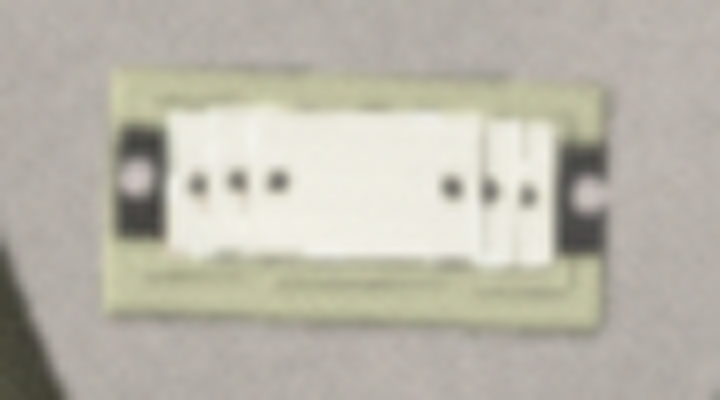

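View pics/d1full.png

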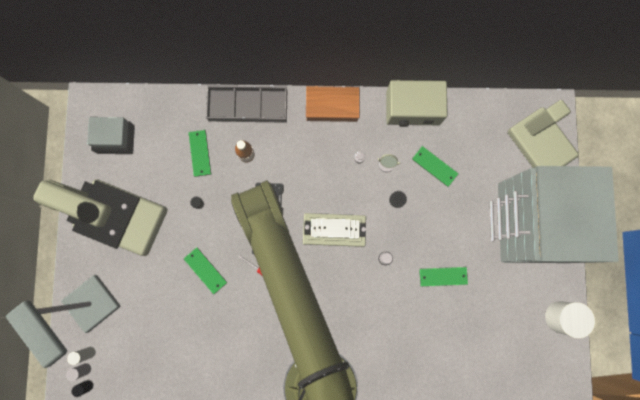

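The stack is symmetric about the posts: hole pairs at columns 199/528, 237/489 and 277/452 in the crop. All bystanders stand where they were, and the arm is clear. Handing in.

Run:
```python
from plant import ctrl
print(ctrl.hand_in(), ctrl.get_obs()["clock"])
```

```text
the job is handed in; nothing more can be done
the job is handed in; nothing more can be done
```

The riser is built and handed in at about 40 s of the 72 s allowed. Hand-in gives no verdict, so the results below come from my own camera and force checks.

- **Placing:** I laid the long, middle and short plates flat on the platen in that order. Each was lowered until the wrist felt light contact (+2 to +4 N), then let go.
- **Pressing:** I pressed each plate with closed fingers before adding the next. The fingers carried about 13, 11 and 9 N, and the fingertips went about 5–6 mm below the unpressed surface. By those readings the platen stayed well short of its stop. After each press, the pictures showed it back at rest.
- **Last pictures:** The three plates lie flat and look centred and square between the posts, to within about 1–2 mm. All the bystanders looked where they started and upright, though the arm partly hid the screwdriver in the last top view. The arm stood clear of everything.

No check failed. The two cameras disagreed by 1–3 mm in absolute position, so I judged each placing by measurements relative to the posts and the plate below.

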